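Snap candle-cup lids onto the foam-filled table bowls

TASK

Close every bowl in the rack that holds a green foam puck: set one of the loose lids on its mouth by hand, then press the lid straight down with the wooden-handled pusher, not with the gripper, until it snaps fully home under the spring catches. Leave the empty bowls open and the spare lids lying on the bench, stand the pusher upright with its whole foot on its round cork coaster again, and leave the other things on the bench where they are.

Things in the scene. Friction and masses are not known exactly. Their poses are not given: they have to be found in the camera images.
- rack: wooden board 270 x 195 x 10 mm (x, y, z), fixed to the bench, with five white round bowls: one at its centre, four at x, y = +-85, +-48 mm. Origin: centre of its underside; z up. Bowls: 84 mm across, rim 60 mm above the bench; mouth 63 mm across, down to a ledge 40 mm above the bench; below it a well 47 mm across, floor at 14 mm. In each mouth 3 steel spring catches (0, 120, 240 degrees from x) reach 6 mm in, tops 58 mm above the bench
- foam1: green dry-foam puck, 40 mm across, 22 mm high, lying loose on the floor of bowl 1 (bowl centre at x, y = -85, +48 mm in the rack's frame); only three or four of the five bowls hold one (the others read None and those bowls are empty). Origin: centre of its underside, 14 mm above the bench, z up
- foam2: green dry-foam puck, 40 mm across, 22 mm high, lying loose on the floor of bowl 2 (bowl centre at x, y = -85, -48 mm in the rack's frame); only three or four of the five bowls hold one (the others read None and those bowls are empty). Origin: centre of its underside, 14 mm above the bench, z up
- foam3: green dry-foam puck, 40 mm across, 22 mm high, lying loose on the floor of bowl 3 (bowl centre at x, y = 0, 0 mm in the rack's frame); only three or four of the five bowls hold one (the others read None and those bowls are empty). Origin: centre of its underside, 14 mm above the bench, z up
- foam4: green dry-foam puck, 40 mm across, 22 mm high, lying loose on the floor of bowl 4 (bowl centre at x, y = +85, +48 mm in the rack's frame); only three or four of the five bowls hold one (the others read None and those bowls are empty). Origin: centre of its underside, 14 mm above the bench, z up
- foam5: green dry-foam puck, 40 mm across, 22 mm high, lying loose on the floor of bowl 5 (bowl centre at x, y = +85, -48 mm in the rack's frame); only three or four of the five bowls hold one (the others read None and those bowls are empty). Origin: centre of its underside, 14 mm above the bench, z up
- lid1: grey round snap-in lid, 50 g, 34 mm high: perforated disc 60 mm across, 7 mm thick, tapered to 50 mm below, with a candle cup (44 mm across, 27 mm high) on its middle to grip. All alike. Origin: centre of underside, z up. Set on a mouth it rests on the catches, underside about 53 mm above the bench; 10 to 20 N down on the cup snaps it home onto the ledge, underside at 40 mm, catches over its edge
- lid2: grey round snap-in lid, 50 g, 34 mm high: perforated disc 60 mm across, 7 mm thick, tapered to 50 mm below, with a candle cup (44 mm across, 27 mm high) on its middle to grip. All alike. Origin: centre of underside, z up. Set on a mouth it rests on the catches, underside about 53 mm above the bench; 10 to 20 N down on the cup snaps it home onto the ledge, underside at 40 mm, catches over its edge
- lid3: grey round snap-in lid, 50 g, 34 mm high: perforated disc 60 mm across, 7 mm thick, tapered to 50 mm below, with a candle cup (44 mm across, 27 mm high) on its middle to grip. All alike. Origin: centre of underside, z up. Set on a mouth it rests on the catches, underside about 53 mm above the bench; 10 to 20 N down on the cup snaps it home onto the ledge, underside at 40 mm, catches over its edge
- lid4: grey round snap-in lid, 50 g, 34 mm high: perforated disc 60 mm across, 7 mm thick, tapered to 50 mm below, with a candle cup (44 mm across, 27 mm high) on its middle to grip. All alike. Origin: centre of underside, z up. Set on a mouth it rests on the catches, underside about 53 mm above the bench; 10 to 20 N down on the cup snaps it home onto the ledge, underside at 40 mm, catches over its edge
- lid5: grey round snap-in lid, 50 g, 34 mm high: perforated disc 60 mm across, 7 mm thick, tapered to 50 mm below, with a candle cup (44 mm across, 27 mm high) on its middle to grip. All alike. Origin: centre of underside, z up. Set on a mouth it rests on the catches, underside about 53 mm above the bench; 10 to 20 N down on the cup snaps it home onto the ledge, underside at 40 mm, catches over its edge
- pusher: hand pusher, 0.3 kg, standing upright: round steel foot 50 mm across and 18 mm high, round wooden handle 24 mm across from 18 to 68 mm. Origin: centre of the foot's underside, z up along the handle. It may get knocked a few centimetres aside
- coaster: flat cork disc fixed to the bench, 120 mm across, 3 mm thick, the pusher's place. Origin: centre of its underside
- mat: sheet of black card fixed to the bench, 280 x 220 x 2 mm (x, y, z), with the lids on it. Origin: centre of its underside
- spool: bystander: ribbon spool, 60 mm across, 28 mm high, to be left alone. Origin: centre of its underside
- pot: bystander: small terracotta pot, 60 mm across, 55 mm high, to be left alone. Origin: centre of its underside
- tape: bystander: roll of florist's tape lying flat, 56 mm across, 20 mm high, to be left alone. Origin: centre of its underside
- jar: bystander: small lidded jar, 48 mm across, 65 mm high, to be left alone. Origin: centre of its underside
- shears: bystander: flower shears lying flat and fixed to the bench, 175 mm long along its x, 60 mm wide, 11 mm high, to be left alone. Origin: centre of its underside

How it is judged:
By the outcome, as a careful person would: the job done as asked, in the order asked, and still so for the second after the job is handed in, with the robot touching nothing.
Of foam1, foam2, foam3, foam4, foam5 only 3 to 4 are there at a start; the rules pass over those that are not, and their reading is None.
At some moment in a run one of pusher may be knocked a few centimetres aside while the robot is not near it.
Once in a run the grip may slacken for a moment while it holds something.
It also fails if it takes over 210 s, if anything falls off the work surface, if the arm or the gripper's body presses on something with over 40 N, if the wrist force passes 120 N, or if a joint passes its speed limit or range.

ROBOT

A 6-joint arm with a two-finger parallel gripper is mounted at the origin on the work surface. World frame = base frame: x ahead of the robot, y to its left, z up, the work surface at z = 0. Lengths are in m, angles in rad, forces in N, time in s.
With the tool pointing down it reaches from about 0.4 to 0.825 m from the base axis. Payload 7 kg.
Tool frame: the origin (TCP) lies at the very end of the fingers, on their centre line; the grasp point (between the pads) lies 19 mm behind it; z points along the fingers, y is the direction in which the jaws open and shut (so a half turn about z gives the same grasp; the last joint's range is limited). The gripper opens to 88 mm and grips with 3 to 60 N. Pads are 19 mm wide; open, the fingers measure 130 mm over their backs; the gripper's body (78 mm by 193 mm) begins 47 mm behind the grasp point.
Start: joints at [1.58, 0.359, 0.012, 0, -1.224, -0.288], TCP at [0.186, 0.649, 0.206] pointing down, gripper open.
Joint ranges: [-3.07, 3.07], [-1.43, 2.12], [-1.02, 1.25], [-3.03, 1.67], [-3.05, -0], [-3.03, 3.03]. Speed limits (rad/s): [2.39, 2.39, 3.01, 3.14, 3.14, 3.14].

INTERFACE

Orientations are given as [roll, pitch, yaw] about the fixed x, y, z axes, in that order (R = Rz(yaw) Ry(pitch) Rx(roll)).
In Python, from station import arm gives the robot as it stands.
- The arm moves only by the shell command python3 -m inch 'ROWS' [FORCE]. ROWS is text: rows parted by semicolons, each of 7 numbers parted by spaces: the closure, from 0 (fully open) to 1 (shut), then the shift along the tool's x, y, z each as a share of 300 mm, from -1 to 1, then the turn, a rotation vector about the tool's x, y, z each as a share of 60 degrees, from -1 to 1. In form: grip tx ty tz rx ry rz; .... A call has 1 to 12 rows; each row is the pose to reach, as a shift and turn from the pose commanded when the call began, along the tool's axes at that moment; what a row does not reach only later rows make up. A row lasts 1/10 s, in which the tool goes at most 50 mm and 8.59 degrees, less where a joint would pass 70% of its speed; a pose out of reach is approached as far as the arm can. A call with a number of a shift or a turn outside -1 to 1 is refused whole. A call with a gripper value outside its range is refused whole. The fingers move at their own pace and stop on an object; FORCE is the grip in N (left out, the last holds). Time passes only in rows, so rows that repeat a pose let the fingers close. It gives the time, the measured TCP pose, the force and the opening at its end, in the units of the state.
- arm.get_state(): the state, without advancing time (a new reading comes with each control period).
- arm.grab_frame(name): name is "scene" or "top" or "wrist"; returns a dict with "img" (480x640x3 uint8, red, green, blue), "range_z" (480x640 float32, m along the optical axis (not along the pixel's ray), 0 where there is no reading), "fx", "fy", "cx", "cy" (pixels), "extrinsics" (4x4, takes a point from world to camera coordinates); the wrist camera has in their place "tool_from_camera" (4x4, takes a point from camera to tool coordinates, whose origin is the TCP and whose axes are the flange's). Camera axes: x right, y up, looking along -z (the intrinsics and any distortion apply to the point x, -y, -z); pixel columns grow to the right and rows downward; lengths in m; the calibration is good to about 2 mm. A picture is of the moment at which its call begins: read the wrist's pose just before it.
- arm.job_done(): hands the job in, once; it reports no verdict.
The state is a dict: "t": time; "q": joint angles; "qd": joint speeds; "joint_efforts": joint torques, N m; "eef_pos": TCP position; "ee_rot": TCP orientation; "force": force on the tool from outside, world axes, zero at the start; "moment": the same for the moment, N m; "width": finger opening in m.
Only numpy, scipy, OpenCV 4.12 (cv2) and the standard library are available. Lean on these libraries where they do the work, as an engineer would, in place of code of your own. Each camera call takes 0.05 s, during which the arm holds its last target.

## Working session

There is one attempt and no reset: what is moved stays moved. The work goes in short steps, Python scripts to look and compute and a shell command to move; the robot and the scene stay as the last step left them, time stands still between calls to the robot, and variables do not carry over. Pictures are saved under pics/ and viewed, and the job is handed in when it is done.

```bash
ls; mkdir -p pics; python3 - <<'E'
from station import arm
import cv2,numpy as np
s=arm.get_state();print({k:np.round(v,4) for k,v in s.items()})
for n in("scene","top","wrist"):
    f=arm.grab_frame(n);cv2.imwrite(f"pics/a_{n}.png",f["img"][:,:,::-1])
    print(n,[f[k] for k in("fx","fy","cx","cy")],np.round(f.get("extrinsics",f.get("tool_from_camera")),4).tolist(),(f["range_z"]>0).mean(), [k for k in f])
E
```

```text
pics
{'t': np.float64(0.0), 'q': array([ 1.5800e+00,  3.5940e-01,  1.1000e-02, -4.0000e-04, -1.2241e+00,
       -2.8810e-01]), 'qd': array([ 0.0013, -0.0004, -0.0015,  0.0015,  0.0002, -0.0018]), 'joint_efforts': array([-0.00000e+00, -5.82719e+01,  2.93047e+01,  6.99690e+00,
        6.90000e-03, -2.00000e-04]), 'eef_pos': array([0.1857, 0.6484, 0.2054]), 'ee_rot': array([ 3.1399e+00, -1.0000e-04, -2.7900e-01]), 'force': array([-0.392 , -0.1474, -0.0414]), 'moment': array([-0.0401,  0.0041, -0.0031]), 'width': np.float64(0.0878)}
scene [484.7774607648616, 484.7774607648616, 322.1918022537145, 237.17356296445547] [[0.6878, 0.7259, 0.0028, -0.366], [-0.4292, 0.4036, 0.808, 0.197], [0.5854, -0.5569, 0.5892, -1.2794], [0.0, 0.0, 0.0, 1.0]] 0.9960384114583334 ['img', 'range_z', 'fx', 'fy', 'cx', 'cy', 'extrinsics']
top [512.6295665688943, 512.6295665688943, 314.8302877224916, 231.39737722775928] [[0.0262, -0.9996, -0.0056, -0.0042], [0.9756, 0.0243, 0.2183, -0.5536], [-0.2181, -0.0112, 0.9759, -0.9377], [0.0, 0.0, 0.0, 1.0]] 0.9958821614583333 ['img', 'range_z', 'fx', 'fy', 'cx', 'cy', 'extrinsics']
wrist [349.5469042804686, 349.5469042804686, 323.9072918760807, 235.2674134410258] [[-0.0001, 0.9653, 0.2612, 0.0689], [1.0, -0.0002, 0.0012, 0.0012], [0.0012, 0.2612, -0.9653, -0.1771], [0.0, 0.0, 0.0, 1.0]] 0.9811360677083333 ['img', 'range_z', 'fx', 'fy', 'cx', 'cy', 'tool_from_camera']
```

View pics/a_top.png

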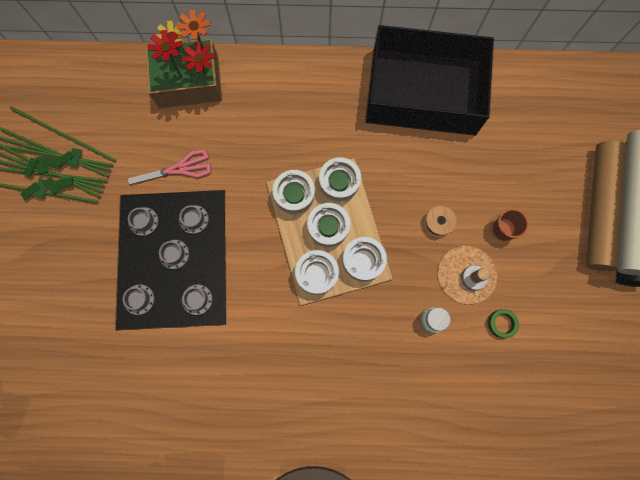

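View pics/a_scene.png

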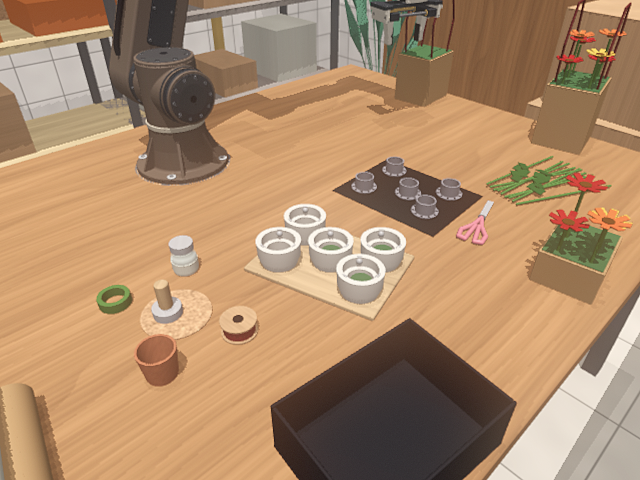

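View pics/a_wrist.png

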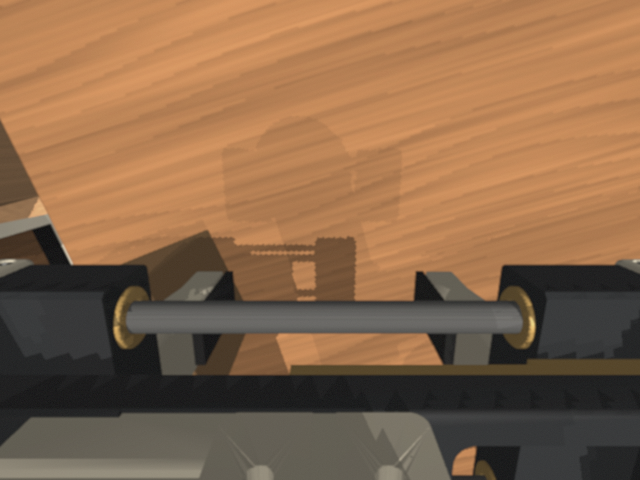

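The top view shows green pucks in the bowls at px (294,191), (341,180) and (329,225). The bowls at (317,272) and (365,260) are empty. Five lids lie on the mat at the left, and the pusher stands on the coaster at (475,277).

```bash
cat > h.py <<'E'
from station import arm
import cv2,numpy as np
from scipy.spatial.transform import Rotation as R
from scipy.optimize import least_squares
def cloud(n):
    s=arm.get_state();f=arm.grab_frame(n);z=f["range_z"].astype(float)
    v,u=np.mgrid[0:480,0:640]
    P=np.stack([(u-f["cx"])/f["fx"]*z,-(v-f["cy"])/f["fy"]*z,-z],-1)
    if n=="wrist":
        T=f["tool_from_camera"];P=P@T[:3,:3].T+T[:3,3]
        P=P@R.from_euler("xyz",s["ee_rot"]).as_matrix().T+s["eef_pos"]
    else:
        E=np.linalg.inv(f["extrinsics"]);P=P@E[:3,:3].T+E[:3,3]
    P[z<=0]=np.nan
    return f["img"],P
def circ(xy,r=None):
    c0=(xy.max(0)+xy.min(0))/2
    if r is None:
        o=least_squares(lambda p:np.hypot(*(xy-p[:2]).T)-p[2],[*c0,.02],loss="soft_l1",f_scale=.001)
    else:
        o=least_squares(lambda p:np.hypot(*(xy-p).T)-r,c0,loss="soft_l1",f_scale=.001)
    return o.x
def save(n,img): cv2.imwrite("pics/"+n+".png",img[:,:,::-1])
E
python3 - <<'E'
from h import *
for n in("top","scene"):
    img,P=cloud(n)
    x,y,z=P[...,0],P[...,1],P[...,2]
    bench=(x>.25)&(x<.7)&(abs(y)<.45)
    print(n,"bench z",np.nanmedian(z[bench]),)
    def comps(lo,hi,box,amin=20,name=""):
        m=((z>lo)&(z<hi)&(x>box[0])&(x<box[1])&(y>box[2])&(y<box[3])).astype(np.uint8)
        k,l,st,c=cv2.connectedComponentsWithStats(m)
        for i in range(1,k):
            if st[i,4]>=amin:
                Q=P[l==i]; print(name,np.round(c[i],0),st[i,4],"ctr",np.round((Q[:,:2].max(0)+Q[:,:2].min(0))/2,4),"ext",np.round(np.ptp(Q[:,:2],axis=0),4),"z50,95",np.round(np.percentile(Q[:,2],[50,95]),4))
    B=(.25,.9,-.45,.45)
    comps(.052,.075,B,20,"hi")
    comps(.027,.045,(.25,.9,.15,.45),20,"lid")
    comps(.012,.05,(.25,.9,-.45,-.12),20,"right")
E
```

```text
top bench z 0.0019153578611492694
hi [179.  80.] 1742 ctr [0.8667 0.296 ] ext [0.0661 0.1453] z50,95 [0.0716 0.0744]
hi [484.  94.] 133 ctr [ 0.8519 -0.3313] ext [0.0943 0.0105] z50,95 [0.0647 0.0743]
hi [425. 116.] 592 ctr [ 0.8001 -0.2102] ext [0.0263 0.238 ] z50,95 [0.0634 0.0736]
hi [340. 177.] 669 ctr [ 0.6655 -0.0363] ext [0.0832 0.0822] z50,95 [0.0605 0.0637]
hi [293. 190.] 680 ctr [0.6378 0.0558] ext [0.0844 0.0841] z50,95 [0.0606 0.0638]
hi [328. 223.] 693 ctr [ 0.5707 -0.0153] ext [0.0837 0.0825] z50,95 [0.0606 0.0637]
hi [513. 223.] 204 ctr [ 0.5815 -0.3776] ext [0.0576 0.0582] z50,95 [0.0557 0.0588]
hi [364. 258.] 696 ctr [ 0.5039 -0.0861] ext [0.0834 0.0814] z50,95 [0.0606 0.0638]
hi [316. 271.] 698 ctr [0.4755 0.0049] ext [0.0839 0.0824] z50,95 [0.0607 0.0637]
hi [481. 274.] 157 ctr [ 0.4769 -0.3085] ext [0.0226 0.0229] z50,95 [0.0706 0.0739]
hi [437. 319.] 444 ctr [ 0.391  -0.2238] ext [0.0409 0.0413] z50,95 [0.0657 0.0686]
lid [188.  96.] 288 ctr [0.8661 0.292 ] ext [0.0647 0.1375] z50,95 [0.0354 0.0443]
lid [190. 216.] 165 ctr [0.5841 0.263 ] ext [0.043 0.044] z50,95
[... 2419 characters left out ...]
54]
right [265. 261.] 155 ctr [ 0.5073 -0.1242] ext [0.0424 0.0082] z50,95 [0.0367 0.0486]
right [113. 297.] 479 ctr [ 0.3895 -0.3629] ext [0.057  0.0551] z50,95 [0.0192 0.0216]
right [167. 308.] 603 ctr [ 0.4793 -0.3102] ext [0.0497 0.0484] z50,95 [0.0214 0.0463]
right [238. 321.] 937 ctr [ 0.5907 -0.2429] ext [0.0598 0.0605] z50,95 [0.0278 0.0295]
right [155. 350.] 635 ctr [ 0.5701 -0.3761] ext [0.0314 0.0483] z50,95 [0.0345 0.0482]
right [341. 391.] 1718 ctr [ 0.8033 -0.2156] ext [0.0211 0.1911] z50,95 [0.0316 0.0483]
right [161. 371.] 577 ctr [ 0.5951 -0.3799] ext [0.0321 0.054 ] z50,95 [0.032  0.0485]
right [290. 456.] 538 ctr [ 0.8297 -0.3335] ext [0.0847 0.0096] z50,95 [0.0329 0.0485]
```

```bash
r='not used'; python3 -m inch '0.3 1 0.92 0 0 0 -0.267; 0.3 1 0.92 0 0 0 -0.267; 0.3 1 0.92 0 0 0 -0.267; 0.3 1 0.92 0 0 0 -0.267; 0.3 1 0.92 0 0 0 -0.267; 0.3 1 0.92 0 0 0 -0.267; 0.3 1 0.92 0 0 0 -0.267; 0.3 1 0.92 0 0 0 -0.267; 0.3 1 0.92 0 0 0 -0.267; 0.3 1 0.92 0 0 0 -0.267; 0.3 1 0.92 0 0 0 -0.267; 0.3 1 0.92 0 0 0 -0.267' 40
cat > w.py <<'E'
from h import *
import sys
def comps(P,lo,hi,amin=60,emax=.1):
    z=P[...,2];m=((z>lo)&(z<hi)).astype(np.uint8)
    k,l,st,c=cv2.connectedComponentsWithStats(m);out=[]
    for i in range(1,k):
        Q=P[l==i]
        if st[i,4]>=amin and np.ptp(Q[:,:2],axis=0).max()<emax:
            h=cv2.convexHull(Q[:,:2].astype(np.float32))[:,0]
            print(np.round(c[i]),st[i,4],"bbox",np.round((Q[:,:2].max(0)+Q[:,:2].min(0))/2,4),"circ",np.round(circ(h),4),"ext",np.round(np.ptp(Q[:,:2],axis=0),4),"z",np.round(np.percentile(Q[:,2],[50,95]),4))
name,lo,hi=sys.argv[1],float(sys.argv[2]),float(sys.argv[3])
img,P=cloud("wrist");save(name,img);s=arm.get_state()
print(s["t"],s["eef_pos"].round(4),s["ee_rot"].round(4),s["width"].round(4))
comps(P,lo,hi)
E
python3 w.py w1 .027 .045
```

```text
t: 1.45
eef_pos: [0.3978, 0.302, 0.2063]
ee_rot: [-3.142, 0.0, 0.002]
force: [-0.0, -0.5, -0.1]
width: 0.0614Traceback (most recent call last):
  File "w.py", line 13, in <module>
    print(s["t"],s["eef_pos"].round(4),s["ee_rot"].round(4),s["width"].round(4))
                                                            ^^^^^^^^^^^^^^^^
AttributeError: 'float' object has no attribute 'round'
```

```bash
sed -i 's/s\["width"\].round(4)/s["width"]/' w.py; python3 w.py w1 .027 .045
```

```text
1.55 [0.3977 0.302  0.2062] [3.1414e+00 2.0000e-04 2.4000e-03] 0.06139882066247812
[252.  23.] 522 bbox [0.5714 0.3663] circ [0.577  0.3661 0.0218] ext [0.0323 0.0441] z [0.0344 0.036 ]
[367.  19.] 427 bbox [0.5746 0.2625] circ [0.5835 0.2627 0.0216] ext [0.0252 0.044 ] z [0.0343 0.0358]
[635.  33.] 451 bbox [0.5621 0.019 ] circ [ 0.5684 -0.0092  0.0361] ext [0.0481 0.0158] z [0.0321 0.0376]
[329.  90.] 577 bbox [0.51   0.2971] circ [0.5101 0.297  0.0219] ext [0.0435 0.0431] z [0.0346 0.036 ]
[600. 132.] 1012 bbox [0.4744 0.0305] circ [0.4743 0.0067 0.0409] ext [0.0805 0.0348] z [0.0368 0.0442]
[635. 159.] 117 bbox [ 4.496e-01 -1.000e-04] circ [ 0.4521 -0.0005  0.0093] ext [0.0136 0.0184] z [0.0381 0.0395]
[383. 189.] 520 bbox [0.4196 0.2433] circ [0.4196 0.2433 0.0219] ext [0.044  0.0438] z [0.0345 0.0359]
[266. 192.] 507 bbox [0.4169 0.3592] circ [0.4169 0.3594 0.0219] ext [0.0432 0.0434] z [0.0347 0.036 ]
```

View pics/w1.png

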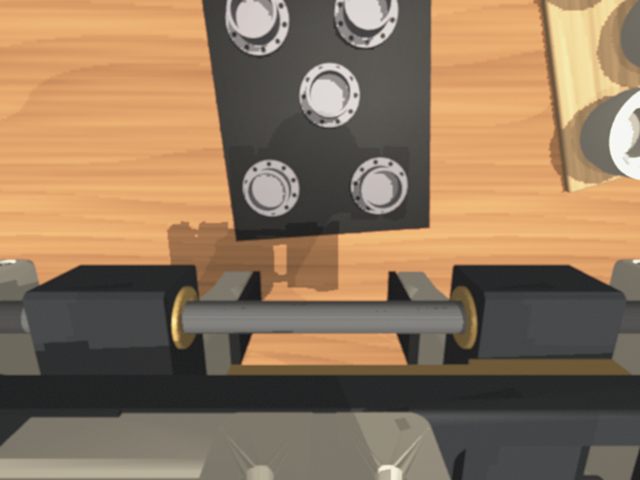

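The wrist view shows the five lids, with the nearest cups at px (329,90), (383,189) and (266,192). They agree with the fixed cameras to about 2 mm, and the cup tops stand at about 36 mm. I'll pick the middle lid.

```bash
python3 -m inch '0.3 0.375 0.017 0.3 0 0 0; 0.3 0.375 0.017 0.3 0 0 0; 0.3 0.375 0.017 0.3 0 0 0; 0.3 0.375 0.017 0.3 0 0 0; 0.3 0.375 0.017 0.42 0 0 0; 0.3 0.375 0.017 0.53 0 0 0; 0.3 0.375 0.017 0.63 0 0 0; 0.3 0.375 0.017 0.63 0 0 0; 0.3 0.375 0.017 0.63 0 0 0' 30
python3 -m inch '1 0 0 0 0 0 0; 1 0 0 0 0 0 0; 1 0 0 0 0 0 0; 1 0 0 0 0 0 0; 1 0 0 0 0 0 0; 1 0 0 0 0 0 0; 1 0 0 0 0 0 0; 1 0 0 0 0 0 0' 30
python3 - <<'E'
from h import *
img,P=cloud("wrist");save("w2",img)
img,P=cloud("top");save("t2",img[150:350,100:420])
E
```

```text
t: 2.45
eef_pos: [0.5106, 0.2967, 0.0179]
ee_rot: [3.141, 0.0, 0.002]
force: [-0.7, -0.4, 0.1]
width: 0.0611
t: 3.25
eef_pos: [0.5107, 0.296, 0.0173]
ee_rot: [3.141, 0.0, 0.001]
force: [0.1, -0.1, -0.6]
width: 0.0034
```

View pics/w2.png

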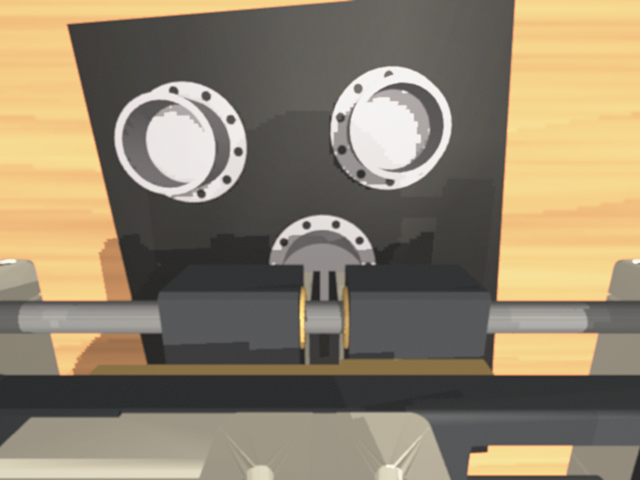

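```bash
python3 - <<'E'
from h import *
for n in("top","scene"):
    img,P=cloud(n);save("q_"+n,cv2.resize(img[130:350,90:410] if n=="top" else img[110:270,300:520],None,fx=2.5,fy=2.5))
img,P=cloud("wrist")
for r in range(215,262,5): print(r,P[r,323].round(4))
E
```

```text
215 [0.54   0.2959 0.0065]
220 [0.5377 0.2959 0.0084]
225 [0.5346 0.2959 0.0074]
230 [0.532  0.2959 0.0082]
235 [0.5322 0.2958 0.0194]
240 [0.5321 0.2958 0.0285]
245 [0.5313 0.2958 0.0344]
250 [0.5218 0.2959 0.0125]
255 [0.5189 0.2959 0.0123]
260 [0.5163 0.2959 0.0131]
```

View pics/q_scene.png

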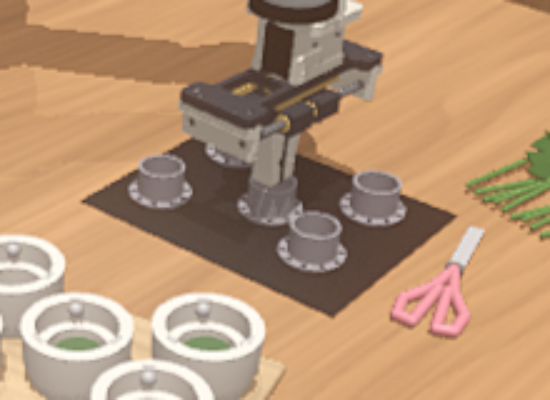

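View pics/q_top.png

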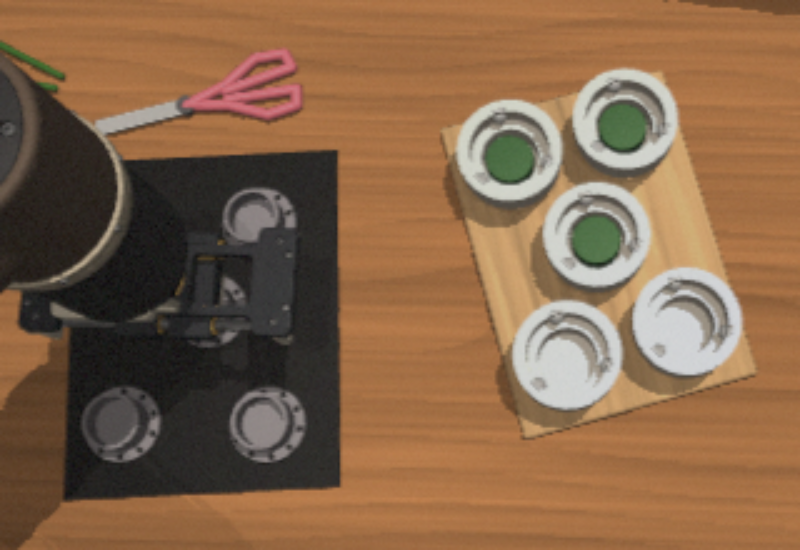

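```bash
python3 - <<'E'
from h import *
img,P=cloud("wrist");s=arm.get_state();print(s["eef_pos"],s["width"])
D=P-s["eef_pos"]
for r in range(262,300,4):
    print(r,[tuple((D[r,c]*1000).round().astype(int)) for c in range(304,346,5)])
save("w2z",cv2.resize(img[200:380,230:420],None,fx=4,fy=3))
img,P=cloud("scene");save("s2z",cv2.resize(img[150:220,370:460],None,fx=8,fy=8,interpolation=cv2.INTER_CUBIC))
E
```

```text
[0.51073618 0.29597378 0.01731261] 0.0005673409942629402
262 [(np.int64(4), np.int64(10), np.int64(-5)), (np.int64(4), np.int64(8), np.int64(-5)), (np.int64(4), np.int64(5), np.int64(-4)), (np.int64(4), np.int64(2), np.int64(-5)), (np.int64(4), np.int64(-1), np.int64(-5)), (np.int64(5), np.int64(-3), np.int64(-4)), (np.int64(4), np.int64(-6), np.int64(-5)), (np.int64(4), np.int64(-9), np.int64(-4)), (np.int64(4), np.int64(-12), np.int64(-5))]
266 [(np.int64(37), np.int64(4), np.int64(92)), (np.int64(2), np.int64(8), np.int64(-5)), (np.int64(2), np.int64(5), np.int64(-5)), (np.int64(2), np.int64(2), np.int64(-5)), (np.int64(2), np.int64(-1), np.int64(-5)), (np.int64(2), np.int64(-3), np.int64(-4)), (np.int64(2), np.int64(-6), np.int64(-5)), (np.int64(37), np.int64(-5), np.int64(92)), (np.int64(37), np.int64(-6), np.int64(92))]
270 [(np.int64(37), np.int64(4), np.int64(94)), (np.int64(0), np.int64(8), np.int64(-4)), (np.int64(-1), np.int64(5), np.int64(-5)), (np.int64(0), np.int64(2), np.int64(-5)), (np.int64(-1), np.int64(-1), np.int64(-6)), (np.int64(0), np.int64(-3), np.int64(-4)), 
[... 2314 characters left out ...]
64(1), np.int64(46)), (np.int64(-15), np.int64(-1), np.int64(-4)), (np.int64(8), np.int64(-3), np.int64(45)), (np.int64(4), np.int64(-5), np.int64(36)), (np.int64(34), np.int64(-4), np.int64(101)), (np.int64(37), np.int64(-5), np.int64(109))]
298 [(np.int64(36), np.int64(4), np.int64(109)), (np.int64(33), np.int64(3), np.int64(102)), (np.int64(8), np.int64(3), np.int64(49)), (np.int64(8), np.int64(1), np.int64(49)), (np.int64(-17), np.int64(-1), np.int64(-5)), (np.int64(8), np.int64(-3), np.int64(50)), (np.int64(9), np.int64(-5), np.int64(52)), (np.int64(33), np.int64(-4), np.int64(102)), (np.int64(36), np.int64(-5), np.int64(108))]<stdin>:5: RuntimeWarning: invalid value encountered in cast
```

View pics/s2z.png

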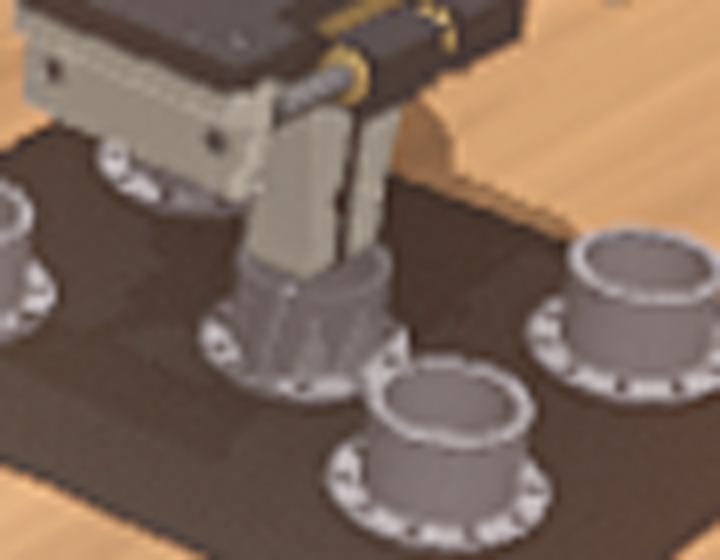

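View pics/w2z.png

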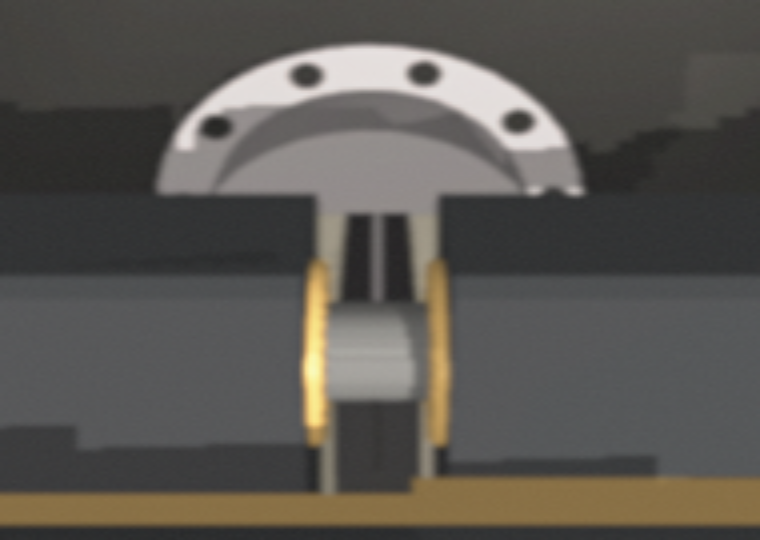

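The fingers closed above the cup: in the wrist depth image they end about 20 mm above the reported TCP. I'll lift, open, look at the fingertips, and then go lower.

```bash
python3 -m inch '1 0 0 -0.1 0 0 0; 0.3 0 0 -0.1 0 0 0; 0.3 0 0 -0.1 0 0 0; 0.3 0 0 -0.1 0 0 0; 0.3 0 0 -0.1 0 0 0; 0.3 0 0 -0.1 0 0 0; 0.3 0 0 -0.1 0 0 0; 0.3 0 0 -0.1 0 0 0'
python3 - <<'E'
from h import *
img,P=cloud("wrist");s=arm.get_state();D=P-s["eef_pos"]
print(s["eef_pos"],s["width"])
# finger points: tool x within +-15mm, lateral 20..70mm
m=(abs(D[...,0])<.015)&(abs(D[...,1])<.07)&(D[...,2]>0.0)
for lo in range(0,60,4):
    k=m&(D[...,2]>lo/1e3)&(D[...,2]<=(lo+4)/1e3)
    if k.any(): print(lo,k.sum(),(D[k][:,1].min()*1e3).round(),(D[k][:,1].max()*1e3).round(),np.percentile(abs(D[k][:,1]),5).round(4))
img,P=cloud("scene");D=P-s["eef_pos"]
m=(abs(D[...,0])<.02)&(abs(D[...,1])<.07)&(D[...,2]>0.0)
for lo in range(-40,80,4):
    k=m&(D[...,2]>lo/1e3)&(D[...,2]<=(lo+4)/1e3)
    if k.any(): print("s",lo,k.sum(),(D[k][:,1].min()*1e3).round(),(D[k][:,1].max()*1e3).round())
save("s3",cv2.resize(img[130:230,360:470],None,fx=6,fy=6,interpolation=cv2.INTER_CUBIC))
E
```

```text
t: 4.4
eef_pos: [0.5107, 0.2959, 0.0471]
ee_rot: [3.141, 0.0, 0.001]
force: [0.2, 0.1, -0.2]
width: 0.0513
[0.51068409 0.29593653 0.04718426] 0.05486260845102214
16 43 -29.0 29.0 0.0251
20 139 -41.0 40.0 0.025
24 286 -42.0 41.0 0.0251
28 303 -42.0 41.0 0.0251
32 322 -42.0 41.0 0.025
36 407 -42.0 41.0 0.0251
40 370 -42.0 41.0 0.0253
44 291 -42.0 42.0 0.0251
48 378 -42.0 41.0 0.0254
52 227 -41.0 41.0 0.0249
56 89 -26.0 25.0 0.0248
s 16 1 31.0 31.0
s 20 18 -42.0 32.0
s 24 31 -45.0 41.0
s 28 40 -45.0 42.0
s 32 35 -45.0 44.0
s 36 39 -45.0 45.0
s 40 35 -44.0 43.0
s 44 32 -45.0 41.0
s 48 43 -46.0 47.0
s 52 28 -48.0 42.0
s 56 38 -49.0 48.0
s 60 23 -49.0 45.0
s 64 26 -40.0 49.0
s 68 22 -39.0 49.0
s 72 17 -40.0 50.0
s 76 11 -42.0 51.0
```

View pics/s3.png

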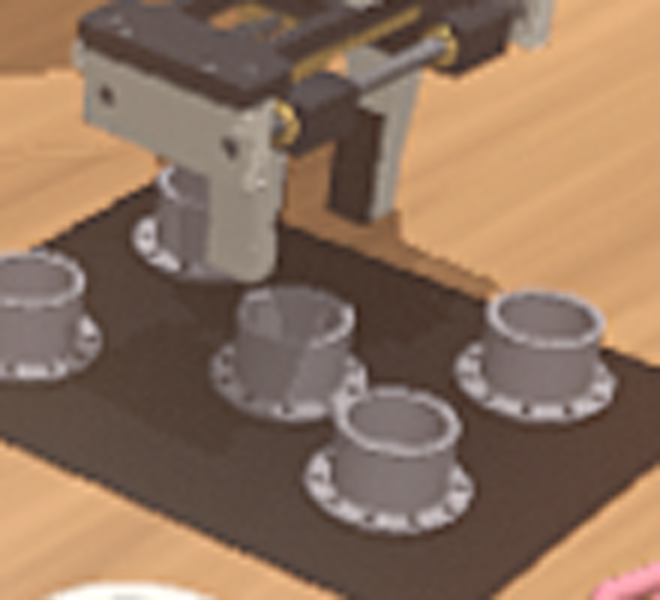

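Both cameras put the fingertips about 18 mm behind the reported TCP, so I'll use tip = reported + 18 mm from here on. I'm lowering to reported z ≈ -0.004.

```bash
python3 -m inch '0.3 0 0.003 0.05 0 0 0; 0.3 0 0.003 0.1 0 0 0; 0.3 0 0.003 0.13 0 0 0; 0.3 0 0.003 0.15 0 0 0; 0.3 0 0.003 0.165 0 0 0; 0.3 0 0.003 0.165 0 0 0;  0.3 0 0.003 0.165 0 0 0' 30
python3 -m inch '1 0 0 0 0 0 0; 1 0 0 0 0 0 0; 1 0 0 0 0 0 0; 1 0 0 0 0 0 0; 1 0 0 0 0 0 0; 1 0 0 0 0 0 0' 30
```

```text
t: 5.2
eef_pos: [0.511, 0.2953, -0.0018]
ee_rot: [-3.141, -0.0, 0.001]
force: [0.1, -0.1, -1.0]
width: 0.0614
t: 5.8
eef_pos: [0.5109, 0.2953, -0.0018]
ee_rot: [-3.141, -0.0, 0.001]
force: [-1.0, 0.2, 4.4]
width: 0.0429
```

```bash
python3 -m inch '1 0 0 -0.1 0 0 0; 1 0 0 -0.25 0 0 0; 1 0 0 -0.4 0 0 0; 1 -0.303 0.95 -0.667 0 0 0; 1 -0.303 0.95 -0.667 0 0 0; 1 -0.303 0.95 -0.667 0 0 0; 1 -0.303 0.95 -0.667 0 0 0; 1 -0.303 0.95 -0.667 0 0 0; 1 -0.303 0.95 -0.667 0 0 0; 1 -0.303 0.95 -0.667 0 0 0; 1 -0.303 0.95 -0.667 0 0 0; 1 -0.303 0.95 -0.667 0 0 0' 30
python3 w.py w4 .05 .075
```

```text
t: 7.0
eef_pos: [0.4202, 0.0102, 0.1978]
ee_rot: [-3.141, -0.0, 0.0]
force: [0.4, 0.2, -0.6]
width: 0.0432
7.05 [0.4202 0.0106 0.1975] [3.1415e+00 6.0000e-04 9.0000e-04] 0.04337716093035796
[268.   2.] 210 bbox [0.5971 0.0548] circ [0.6312 0.0552 0.0368] ext [0.0048 0.0363] z [0.0557 0.0596]
[356.  47.] 3462 bbox [ 0.5636 -0.0159] circ [ 0.5695 -0.0158  0.0417] ext [0.0715 0.0839] z [0.0586 0.06  ]
[437. 121.] 3916 bbox [ 0.5026 -0.0867] circ [ 0.5028 -0.0868  0.0419] ext [0.0834 0.084 ] z [0.0585 0.0599]
[330. 156.] 3453 bbox [0.4744 0.0052] circ [0.4744 0.005  0.0418] ext [0.0831 0.0833] z [0.0587 0.0601]
[571. 248.] 1973 bbox [ 0.3905 -0.2242] circ [ 0.3904 -0.2242  0.0217] ext [0.0426 0.0438] z [0.0632 0.0645]
```

View pics/w4.png

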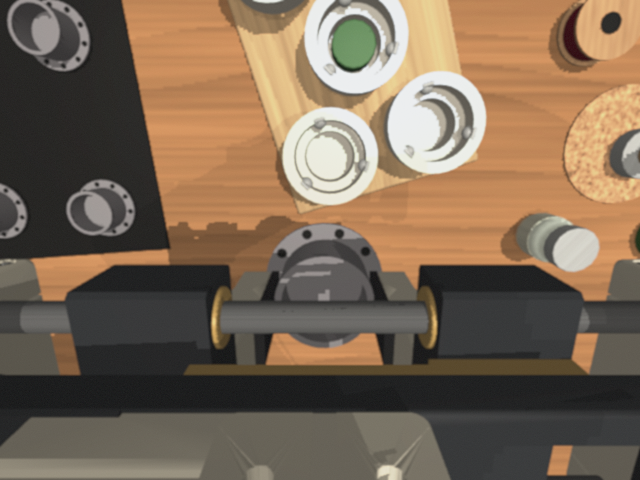

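The wrist view shows the held lid centred near px (323,285). The bowls in view are the one with foam at (356,47) and the two empty ones at (330,156) and (437,121).

```bash
cat > held.py <<'E'
from h import *
img,P=cloud("wrist");s=arm.get_state();D=P-s["eef_pos"]
m=(np.hypot(D[...,0],D[...,1])<.045)&(D[...,2]>-.005)&(D[...,2]<.017)
Q=D[m];print("disc n",len(Q),"z pct",np.percentile(Q[:,2],[5,25,50,75,95]).round(4),"x",Q[:,0].min().round(4),Q[:,0].max().round(4),"y",Q[:,1].min().round(4),Q[:,1].max().round(4))
# outer edge: per angle max radius
a=np.arctan2(Q[:,1],Q[:,0]);E=[]
for b in np.arange(-1.5,1.5,.05):
    k=(a>b)&(a<b+.05)
    if k.sum()>3: E.append(Q[k][np.argmax(np.hypot(Q[k][:,0],Q[k][:,1])),:2])
E=np.array(E);print("fit r30",circ(E,.03).round(4),"free",circ(E).round(4),s["eef_pos"].round(4),s["width"])
E
python3 held.py
```

```text
disc n 4917 z pct [0.0089 0.0098 0.0134 0.0147 0.0156] x -0.0101 0.0295 y -0.0299 0.0289
fit r30 [-0.0007 -0.0006] free [-0.     -0.0006  0.0294] [0.4202 0.0107 0.1974] 0.043629225059947256
```

```bash
python3 -m inch '1 0.499 0.086 0.2 0 0 0; 1 0.499 0.086 0.2 0 0 0; 1 0.499 0.086 0.2 0 0 0; 1 0.499 0.086 0.2 0 0 0; 1 0.499 0.086 0.3 0 0 0; 1 0.499 0.086 0.4 0 0 0; 1 0.499 0.086 0.42 0 0 0; 1 0.499 0.086 0.44 0 0 0; 1 0.499 0.086 0.455 0 0 0; 1 0.499 0.086 0.465 0 0 0; 1 0.499 0.086 0.47 0 0 0; 1 0.499 0.086 0.47 0 0 0' 30
python3 -c "
from h import *
img,P=cloud('wrist');save('w5',img);
img,P=cloud('scene');save('s5',cv2.resize(img[190:310,240:420],None,fx=4,fy=4,interpolation=cv2.INTER_CUBIC))"
```

```text
t: 8.3
eef_pos: [0.57, -0.0156, 0.0576]
ee_rot: [-3.141, -0.001, 0.001]
force: [0.8, -0.2, -1.1]
width: 0.0429
```

View pics/w5.png

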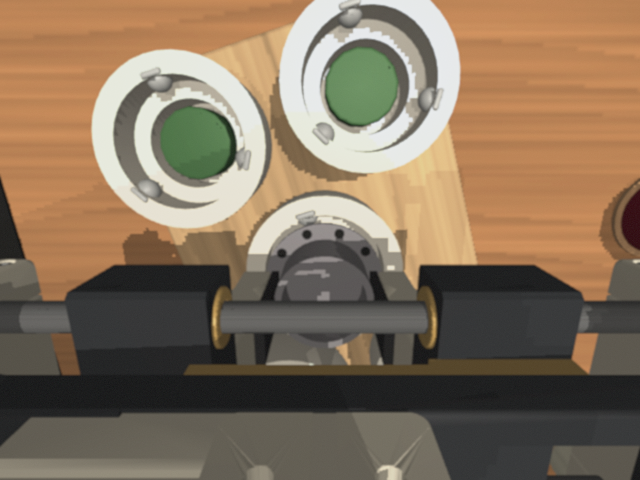

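View pics/s5.png

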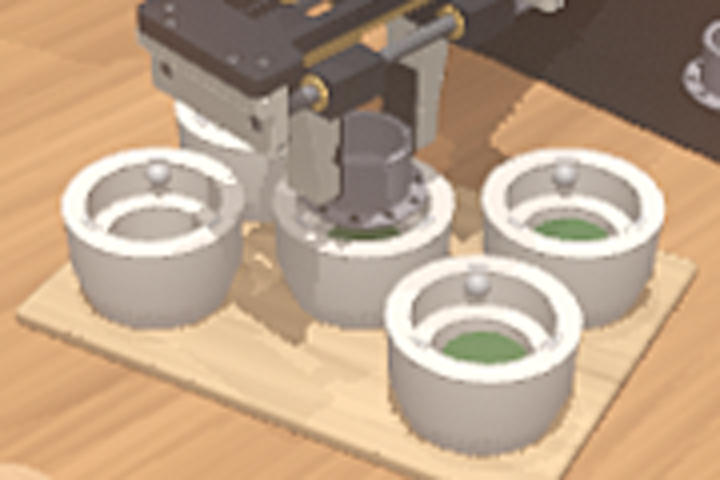

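The lid hovers centred over the middle bowl, and two more bowls with foam show at px (180,138) and (370,87). I'll lower it the last few millimetres.

```bash
python3 -m inch '1 0 0 0.01 0 0 0; 1 0 0 0.02 0 0 0; 1 0 0 0.02 0 0 0; 1 0 0 0.02 0 0 0' 30; python3 -m inch '1 0 0 0.005 0 0 0; 1 0 0 0.005 0 0 0; 1 0 0 0.005 0 0 0'
```

```text
t: 8.8
eef_pos: [0.5697, -0.0157, 0.0508]
ee_rot: [3.141, 0.0, 0.001]
force: [0.9, 0.3, -0.3]
width: 0.0428
t: 9.1
eef_pos: [0.57, -0.0157, 0.0496]
ee_rot: [3.142, -0.0, 0.001]
force: [1.0, -0.1, -0.8]
width: 0.0431
```

```bash
python3 -m inch '1 0 0 0.005 0 0 0; 1 0 0 0.005 0 0 0; 1 0 0 0.005 0 0 0'; python3 -m inch '0.8 0 0 0 0 0 0; 0.3 0 0 0 0 0 0; 0.3 0 0 0 0 0 0; 0.3 0 0 0 0 0 0; 0.3 0 0 0 0 0 0; 0.3 0 0 0 0 0 0; 0.3 0 0 0 0 0 0; 0.3 0 0 0 0 0 0'; python3 -m inch '0.3 0 0 -0.05 0 0 0; 0.3 0 0 -0.15 0 0 0; 0.3 0 0 -0.3 0 0 0; 0.3 0 0 -0.3 0 0 0; 0.3 0 0 -0.3 0 0 0'
python3 w.py w6 .05 .075; python3 -c "
from h import *
img,P=cloud('scene');save('s6',cv2.resize(img[190:310,240:420],None,fx=4,fy=4,interpolation=cv2.INTER_CUBIC))"
```

```text
t: 9.4
eef_pos: [0.5705, -0.0156, 0.0484]
ee_rot: [-3.141, -0.001, 0.001]
force: [1.4, -1.7, 3.4]
width: 0.0433
t: 10.2
eef_pos: [0.5697, -0.0157, 0.0479]
ee_rot: [3.142, 0.0, 0.001]
force: [-0.3, -0.2, -0.2]
width: 0.0612
t: 10.7
eef_pos: [0.5705, -0.0154, 0.1393]
ee_rot: [-3.141, -0.003, 0.001]
force: [-1.1, -0.2, -0.6]
width: 0.0613
10.75 [ 0.5695 -0.0156  0.138 ] [-3.1411e+00 -4.0000e-04  5.0000e-04] 0.060941864767025566
[355.  96.] 5947 bbox [ 0.6656 -0.0368] circ [ 0.6653 -0.0368  0.0419] ext [0.0837 0.0836] z [0.0586 0.0599]
[222. 140.] 5597 bbox [0.637  0.0551] circ [0.6369 0.0552 0.042 ] ext [0.0836 0.084 ] z [0.0588 0.0601]
[324. 228.] 5658 bbox [ 0.5698 -0.016 ] circ [ 0.5698 -0.0159  0.0419] ext [0.084  0.0834] z [0.0588 0.0603]
[324. 242.] 1971 bbox [ 0.5669 -0.0157] circ [ 0.5672 -0.0157  0.0178] ext [0.0338 0.0382] z [0.0643 0.0712]
[406. 280.] 1136 bbox [ 0.529  -0.0811] circ [ 0.5054 -0.0857  0.0398] ext [0.032  0.0696] z [0.0584 0.0597]
[298. 298.] 168 bbox [0.5144 0.0057] circ [0.4807 0.005  0.0363] ext [0.0051 0.0365] z [0.0541 0.0591]
[261. 352.] 537 bbox [0.4687 0.0337] circ [0.4701 0.0281 0.0193] ext [0.0347 0.026 ] z [0.0586 0.0598]
[340. 350.] 516 bbox [ 0.4687 -0.0268] circ [ 0.473  -0.0156  0.0218] ext [0.0348 0.0201] z [0.0585 0.0599]
[385. 345.] 573 bbox [ 0.4734 -0.0662] circ [ 0.4756 -0.0695  0.0153] ext [0.0251 0.0342] z [0.0585 0.0598]
```

View pics/s6.png

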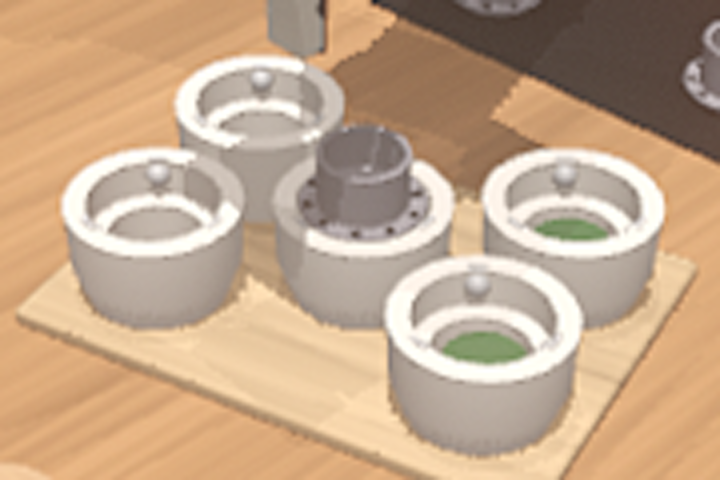

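View pics/w6.png

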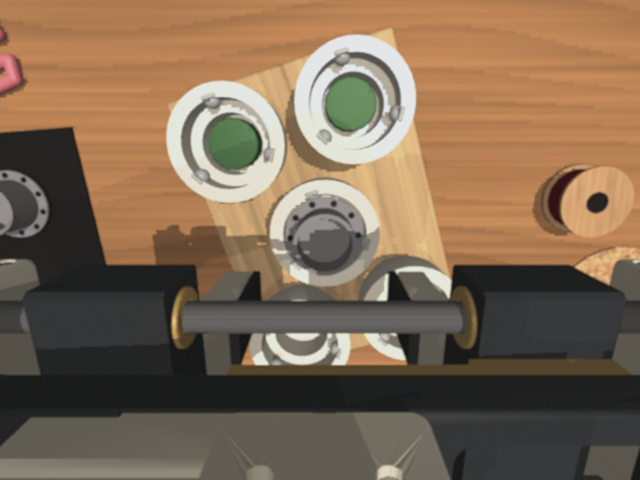

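The lid sits level in the middle bowl, with its cup at px (324,242) inside the rim at (324,228). Next is the lid near (0.420, 0.243).

```bash
python3 -m inch '0.3 -0.499 -0.863 0 0 0 0; 0.3 -0.499 -0.863 0 0 0 0; 0.3 -0.499 -0.863 0 0 0 0; 0.3 -0.499 -0.863 0 0 0 0; 0.3 -0.499 -0.863 0 0 0 0; 0.3 -0.499 -0.863 0 0 0 0; 0.3 -0.499 -0.863 0.1 0 0 0; 0.3 -0.499 -0.863 0.25 0 0 0; 0.3 -0.499 -0.863 0.25 0 0 0' 
python3 -c "
from h import *
s=arm.get_state();print(s['eef_pos'],s['ee_rot'])
img,P=cloud('wrist');save('w7',img)"
python3 -m inch '0.3 0 0 0.1 0 0 0; 0.3 0 0 0.17 0 0 0; 0.3 0 0 0.2 0 0 0; 0.3 0 0 0.215 0 0 0; 0.3 0 0 0.215 0 0 0; 0.3 0 0 0.215 0 0 0' 30
python3 -m inch '1 0 0 0 0 0 0; 1 0 0 0 0 0 0; 1 0 0 0 0 0 0; 1 0 0 0 0 0 0; 1 0 0 0 0 0 0; 1 0 0 0 0 0 0' 30
```

```text
t: 11.7
eef_pos: [0.416, 0.2399, 0.0576]
ee_rot: [3.133, 0.008, 0.001]
force: [0.0, -1.7, -0.1]
width: 0.0615
[0.41603687 0.23986293 0.05761645] [3.13335999e+00 7.83460411e-03 7.43928082e-04]
t: 12.35
eef_pos: [0.4205, 0.2436, -0.0004]
ee_rot: [-3.14, -0.001, 0.001]
force: [-0.2, 0.6, 1.0]
width: 0.0613
t: 12.95
eef_pos: [0.4201, 0.2434, -0.0012]
ee_rot: [-3.141, -0.0, 0.001]
force: [-0.8, -0.6, 5.0]
width: 0.044
```

```bash
python3 -m inch '1 0 0 -0.1 0 0 0; 1 0 0 -0.25 0 0 0; 1 0 0 -0.47 0 0 0; 1 0.78 0.934 -0.47 0 0 0; 1 0.78 0.934 -0.47 0 0 0; 1 0.78 0.934 -0.47 0 0 0; 1 0.78 0.934 -0.47 0 0 0; 1 0.78 0.934 -0.47 0 0 0; 1 0.78 0.934 -0.47 0 0 0; 1 0.78 0.934 -0.47 0 0 0; 1 0.78 0.934 -0.47 0 0 0; 1 0.78 0.934 -0.47 0 0 0' 30
python3 -m inch '1 0 0 0 0 0 0; 1 0 0 0 0 0 0'
python3 held.py;python3 w.py w8 .05 .068
```

```text
t: 14.15
eef_pos: [0.6547, -0.0391, 0.1381]
ee_rot: [3.141, 0.002, -0.003]
force: [-0.6, 0.3, -0.6]
width: 0.0432
t: 14.35
eef_pos: [0.6533, -0.0359, 0.1393]
ee_rot: [-3.141, 0.001, 0.002]
force: [0.4, 0.7, -1.0]
width: 0.0433
disc n 5073 z pct [0.0077 0.0086 0.0125 0.0136 0.0145] x -0.0106 0.0297 y -0.0301 0.029
fit r30 [-0.0006 -0.0006] free [ 0.0001 -0.0006  0.0295] [ 0.6535 -0.0358  0.1396] 0.043216728941317666
14.45 [ 0.6536 -0.0357  0.1397] [-3.1414e+00 -1.0000e-04  2.3000e-03] 0.04321157239094153
[326. 197.] 2971 bbox [ 0.6759 -0.0367] circ [ 0.6653 -0.0367  0.0418] ext [0.0623 0.0839] z [0.0588 0.06  ]
[207. 230.] 2883 bbox [0.6508 0.0553] circ [0.6372 0.055  0.0418] ext [0.056  0.0843] z [0.0588 0.0601]
[294. 347.] 695 bbox [ 0.5608 -0.0146] circ [ 0.5665 -0.0153  0.0174] ext [0.0223 0.0358] z [0.0646 0.0668]
[334. 353.] 337 bbox [ 0.55   -0.0457] circ [ 0.5515 -0.0408  0.013 ] ext [0.023  0.0217] z [0.0588 0.0598]
[368. 360.] 258 bbox [ 0.5395 -0.0717] circ [ 0.524  -0.077   0.0204] ext [0.0114 0.0266] z [0.0564 0.0596]
```

View pics/w8.png

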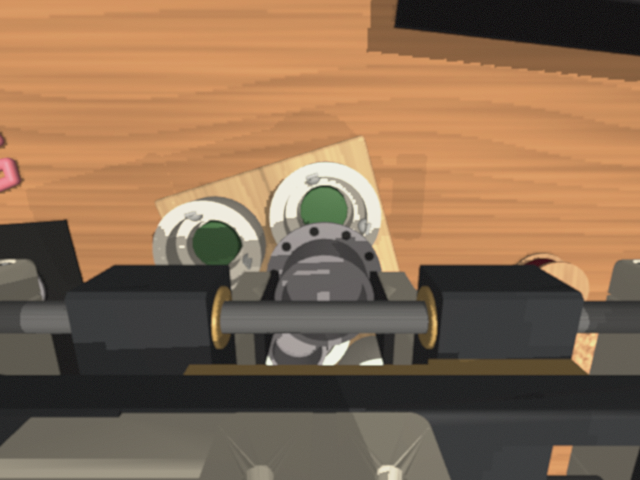

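The second lid hangs centred in the jaws, and the target bowl rim is at px (326,197). Lowering.

```bash
python3 -m inch '1 0.04 0.002 0.05 0 0 0; 1 0.04 0.002 0.15 0 0 0; 1 0.04 0.002 0.22 0 0 0; 1 0.04 0.002 0.25 0 0 0; 1 0.04 0.002 0.265 0 0 0; 1 0.04 0.002 0.275 0 0 0; 1 0.04 0.002 0.285 0 0 0; 1 0.04 0.002 0.29 0 0 0; 1 0.04 0.002 0.29 0 0 0'; python3 -m inch '1 0 0 0.005 0 0 0; 1 0 0 0.01 0 0 0; 1 0 0 0.01 0 0 0'
```

```text
t: 15.35
eef_pos: [0.6663, -0.0375, 0.0529]
ee_rot: [-3.141, -0.001, 0.001]
force: [0.1, 0.0, -0.5]
width: 0.0432
t: 15.65
eef_pos: [0.6665, -0.0375, 0.0498]
ee_rot: [3.142, -0.001, 0.001]
force: [-0.4, -0.3, 1.6]
width: 0.0435
```

```bash
python3 -m inch '1 -0.002 -0.004 0 0 0 0; 1 -0.002 -0.004 0.003 0 0 0; 1 -0.002 -0.004 0.003 0 0 0; 1 -0.002 -0.004 0.003 0 0 0'; python3 -m inch '0.8 0 0 0 0 0 0; 0.3 0 0 0 0 0 0; 0.3 0 0 0 0 0 0; 0.3 0 0 0 0 0 0; 0.3 0 0 0 0 0 0; 0.3 0 0 0 0 0 0; 0.3 0 0 0 0 0 0; 0.3 0 0 0 0 0 0'; python3 -m inch '0.3 0 0 -0.05 0 0 0; 0.3 0 0 -0.15 0 0 0; 0.3 0 0 -0.3 0 0 0; 0.3 -0.15 0 -0.3 0 0 0; 0.3 -0.3 0 -0.3 0 0 0; 0.3 -0.3 0 -0.3 0 0 0; 0.3 -0.3 0 -0.3 0 0 0; 0.3 -0.3 0 -0.3 0 0 0'
python3 w.py w9 .05 .068; python3 -c "
from h import *
img,P=cloud('scene');save('s9',cv2.resize(img[190:310,240:420],None,fx=4,fy=4,interpolation=cv2.INTER_CUBIC))"
```

```text
t: 16.05
eef_pos: [0.666, -0.0363, 0.0492]
ee_rot: [3.142, -0.001, 0.001]
force: [-0.9, -0.6, 5.0]
width: 0.0434
t: 16.85
eef_pos: [0.6655, -0.0363, 0.0485]
ee_rot: [3.142, 0.0, 0.001]
force: [-0.3, -0.0, 0.6]
width: 0.0611
t: 17.65
eef_pos: [0.5765, -0.0362, 0.1398]
ee_rot: [-3.141, -0.002, 0.001]
force: [-0.1, 0.6, 0.9]
width: 0.0616
17.7 [ 0.5766 -0.0362  0.1393] [-3.1415e+00 -1.3000e-03  1.0000e-03] 0.061725423821496005
[324. 110.] 7492 bbox [ 0.6652 -0.0368] circ [ 0.6653 -0.0368  0.0419] ext [0.0839 0.084 ] z [0.0589 0.0603]
[324. 110.] 2591 bbox [ 0.6651 -0.037 ] circ [ 0.6649 -0.037   0.0189] ext [0.0372 0.0378] z [0.0641 0.0655]
[194. 149.] 5617 bbox [0.6368 0.055 ] circ [0.6369 0.0551 0.042 ] ext [0.0836 0.0844] z [0.0587 0.0601]
[298. 235.] 5445 bbox [ 0.5698 -0.0159] circ [ 0.5697 -0.0159  0.0419] ext [0.084  0.0834] z [0.0588 0.0601]
[295. 248.] 1713 bbox [ 0.5667 -0.0153] circ [ 0.5668 -0.015   0.0176] ext [0.0334 0.0371] z [0.0643 0.0656]
[364. 285.] 797 bbox [ 0.5312 -0.0685] circ [ 0.5049 -0.0852  0.0395] ext [0.0272 0.0418] z [0.0584 0.0598]
[315. 350.] 485 bbox [ 0.474  -0.0287] circ [ 0.475  -0.0201  0.0179] ext [0.035  0.0164] z [0.0586 0.0598]
[370. 351.] 1127 bbox [ 0.4765 -0.0763] circ [ 0.4937 -0.081   0.0321] ext [0.03   0.0589] z [0.0584 0.0597]
```

View pics/s9.png

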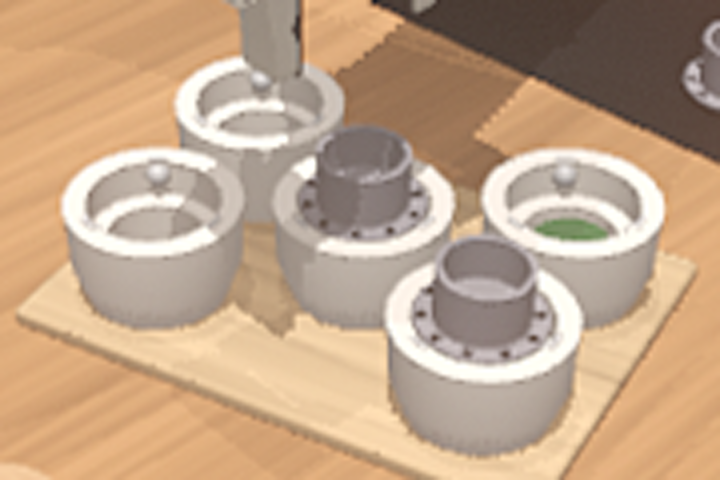

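View pics/w9.png

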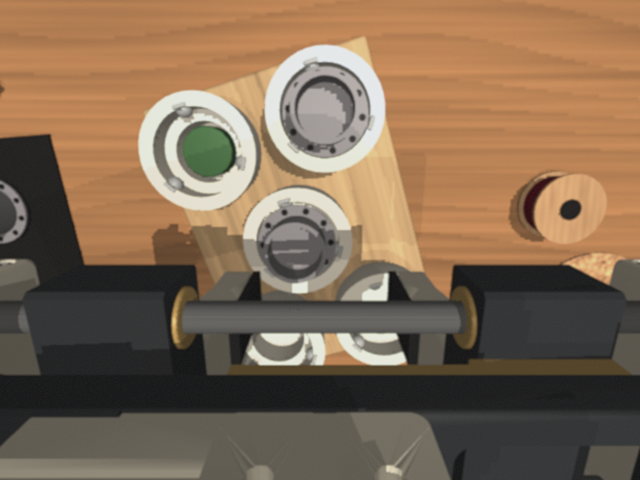

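Both lids sit level. Next is the third lid, at (0.584, 0.263).

```bash
python3 -m inch '0.3 0.025 -0.996 0 0 0 0; 0.3 0.025 -0.996 0 0 0 0; 0.3 0.025 -0.996 0 0 0 0; 0.3 0.025 -0.996 0 0 0 0; 0.3 0.025 -0.996 0 0 0 0; 0.3 0.025 -0.996 0 0 0 0; 0.3 0.025 -0.996 0 0 0 0; 0.3 0.025 -0.996 0.2 0 0 0; 0.3 0.025 -0.996 0.2 0 0 0; 0.3 0.025 -0.996 0.2 0 0 0;  0.3 0.025 -0.996 0.2 0 0 0' 
python3 w.py w10 .027 .045
python3 -c "
from h import *
img,P=cloud('top');save('t10',cv2.resize(img[130:350,90:410],None,fx=2.5,fy=2.5))"
```

```text
t: 18.85
eef_pos: [0.5837, 0.2623, 0.0795]
ee_rot: [3.141, -0.001, 0.001]
force: [-0.0, -0.3, 0.5]
width: 0.0614
18.9 [0.584  0.2626 0.0802] [-3.1408e+00 -1.8000e-03  5.0000e-04] 0.06125651804157245
[602. 163.] 2223 bbox [0.6362 0.0823] circ [0.6369 0.0569 0.0406] ext [0.0773 0.03  ] z [0.0367 0.0442]
[638. 181.] 97 bbox [0.6284 0.0634] circ [0.6314 0.045  0.0207] ext [0.0203 0.0071] z [0.0347 0.0358]
[323. 247.] 1217 bbox [0.5845 0.2626] circ [0.5845 0.2624 0.0219] ext [0.0438 0.0433] z [0.0345 0.0358]
[170. 243.] 1006 bbox [0.5818 0.3659] circ [0.5778 0.3658 0.022 ] ext [0.0359 0.0443] z [0.0342 0.0357]
```

View pics/w10.png

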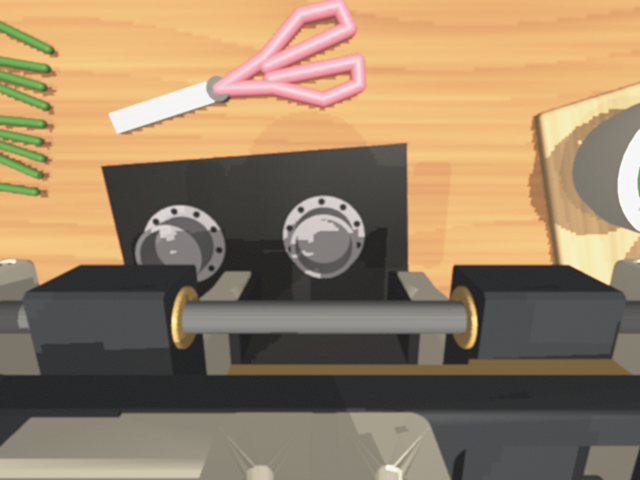

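```bash
python3 -m inch '0.3 0.002 0 0.1 0 0 0; 0.3 0.002 0 0.2 0 0 0; 0.3 0.002 0 0.25 0 0 0; 0.3 0.002 0 0.273 0 0 0; 0.3 0.002 0 0.273 0 0 0; 0.3 0.002 0 0.273 0 0 0' 30
python3 -m inch '1 0 0 0 0 0 0; 1 0 0 0 0 0 0; 1 0 0 0 0 0 0; 1 0 0 0 0 0 0; 1 0 0 0 0 0 0; 1 0 0 0 0 0 0' 30
python3 -m inch '1 0 0 -0.1 0 0 0; 1 0 0 -0.25 0 0 0; 1 0 0 -0.47 0 0 0; 1 0.178 0.689 -0.47 0 0 0; 1 0.178 0.689 -0.47 0 0 0; 1 0.178 0.689 -0.47 0 0 0; 1 0.178 0.689 -0.47 0 0 0; 1 0.178 0.689 -0.47 0 0 0; 1 0.178 0.689 -0.47 0 0 0; 1 0.178 0.689 -0.47 0 0 0; 1 0.178 0.689 -0.47 0 0 0; 1 0.178 0.689 -0.47 0 0 0' 30
python3 held.py
```

```text
t: 19.55
eef_pos: [0.5843, 0.263, -0.002]
ee_rot: [-3.141, -0.002, 0.001]
force: [-0.2, -0.1, -0.3]
width: 0.0614
t: 20.15
eef_pos: [0.5837, 0.2627, -0.0026]
ee_rot: [-3.141, -0.001, 0.001]
force: [-2.1, -0.0, 6.1]
width: 0.0434
t: 21.35
eef_pos: [0.6367, 0.0571, 0.1375]
ee_rot: [-3.142, 0.0, 0.002]
force: [-0.0, 0.8, 0.0]
width: 0.0434
disc n 5165 z pct [0.0095 0.0103 0.0141 0.0153 0.0161] x -0.0096 0.0308 y -0.0296 0.0289
fit r30 [ 0.0007 -0.0004] free [ 0.0014 -0.0004  0.0294] [0.6367 0.057  0.1376] 0.043349412688517934
```

```bash
python3 -m inch '1 -0.003 0.005 0.05 0 0 0; 1 -0.003 0.005 0.15 0 0 0; 1 -0.003 0.005 0.22 0 0 0; 1 -0.003 0.005 0.25 0 0 0; 1 -0.003 0.005 0.265 0 0 0; 1 -0.003 0.005 0.275 0 0 0; 1 -0.003 0.005 0.283 0 0 0; 1 -0.003 0.005 0.283 0 0 0; 1 -0.003 0.005 0.283 0 0 0'; python3 -m inch '1 0 0 0.005 0 0 0; 1 0 0 0.01 0 0 0; 1 0 0 0.01 0 0 0; 1 0 0 0.01 0 0 0'
```

```text
t: 22.3
eef_pos: [0.6364, 0.0544, 0.0534]
ee_rot: [-3.141, -0.001, 0.001]
force: [0.5, -1.1, 0.3]
width: 0.0431
t: 22.7
eef_pos: [0.6361, 0.0543, 0.0498]
ee_rot: [-3.142, -0.0, 0.001]
force: [-0.1, 0.8, -0.6]
width: 0.0436
```

```bash
python3 -m inch '1 0 -0.004 0 0 0 0; 1 0 -0.004 0.004 0 0 0; 1 0 -0.004 0.007 0 0 0; 1 0 -0.004 0.007 0 0 0; 1 0 -0.004 0.007 0 0 0'; python3 -m inch '0.8 0 0 0 0 0 0; 0.3 0 0 0 0 0 0; 0.3 0 0 0 0 0 0; 0.3 0 0 0 0 0 0; 0.3 0 0 0 0 0 0; 0.3 0 0 0 0 0 0; 0.3 0 0 0 0 0 0; 0.3 0 0 0 0 0 0'; python3 -m inch '0.3 0 0 -0.05 0 0 0; 0.3 0 0 -0.15 0 0 0; 0.3 0 0 -0.4 0 0 0; 0.3 -0.15 0 -0.5 0 0 0; 0.3 -0.4 0.15 -0.5 0 0 0; 0.3 -0.4 0.15 -0.5 0 0 0; 0.3 -0.4 0.15 -0.5 0 0 0; 0.3 -0.4 0.15 -0.5 0 0 0'
python3 w.py w11 .06 .1; python3 -c "
from h import *
img,P=cloud('scene');save('s11',cv2.resize(img[190:310,240:420],None,fx=4,fy=4,interpolation=cv2.INTER_CUBIC))
img,P=cloud('top');save('t11',img)
x,y,z=P[...,0],P[...,1],P[...,2]
m=((z>.052)&(x>.4)&(x<.6)&(y<-.23)&(y>-.345)); print(P[m].mean(0),P[m].min(0),P[m].max(0))
m=(z>.015)&(z<.03)&(x>.4)&(x<.6)&(y<-.26)&(y>-.345);print(P[m].min(0),P[m].max(0))"
```

```text
t: 23.2
eef_pos: [0.6365, 0.0555, 0.0481]
ee_rot: [-3.142, -0.001, 0.001]
force: [0.1, 0.2, 4.1]
width: 0.0434
t: 24.0
eef_pos: [0.636, 0.0555, 0.0476]
ee_rot: [-3.142, 0.0, 0.001]
force: [-1.0, -0.3, -0.3]
width: 0.0615
t: 24.8
eef_pos: [0.5157, 0.0101, 0.199]
ee_rot: [-3.141, -0.003, 0.001]
force: [1.0, 0.1, 0.1]
width: 0.0616
24.85 [0.5164 0.0105 0.1984] [-3.141e+00 -1.700e-03  8.000e-04] 0.06153120734079288
[385.  34.] 3625 bbox [ 0.6627 -0.0399] circ [ 0.6616 -0.0399  0.0263] ext [0.0568 0.0506] z [0.0653 0.0868]
[267.  75.] 3418 bbox [0.6335 0.0527] circ [0.6323 0.0538 0.0264] ext [0.055  0.0522] z [0.065  0.0868]
[353. 160.] 2566 bbox [ 0.5657 -0.0122] circ [ 0.566  -0.0129  0.0262] ext [0.0515 0.0528] z [0.0645 0.0868]
[ 0.44252537 -0.29292188  0.06825104] [ 0.4002387  -0.31701815  0.05258849] [ 0.46195448 -0.23008196  0.0750028 ]
[ 0.40002646 -0.34473463  0.01515721] [ 0.59973599 -0.26012209  0.02996649]
```

View pics/s11.png

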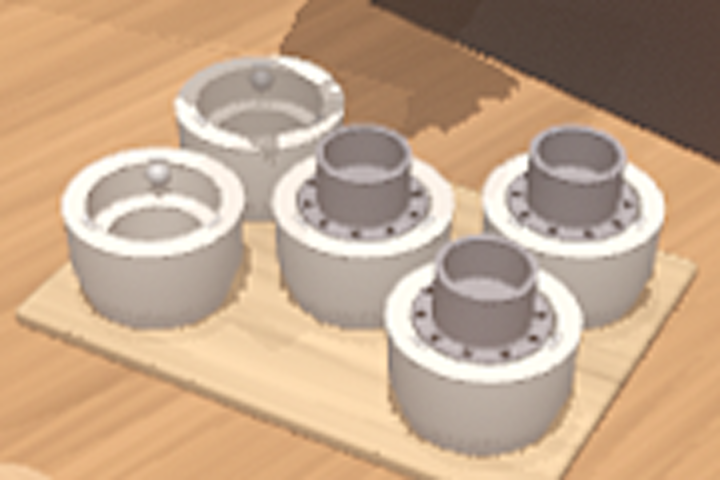

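View pics/t11.png

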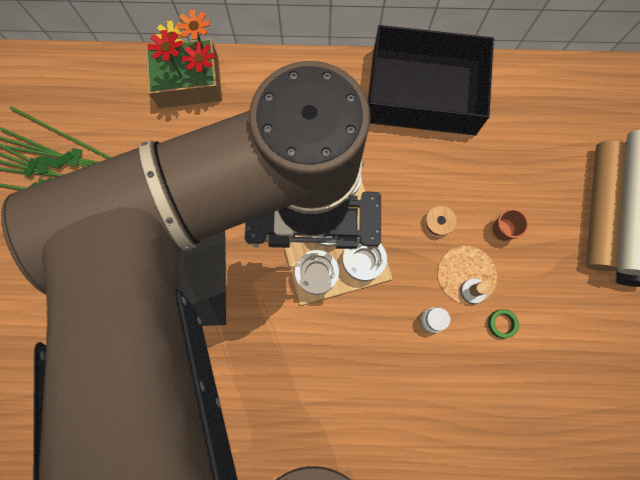

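All three lids rest on their mouths. The pusher has been knocked aside, to px (475,291) at the near edge of the coaster. I'll look at it with the wrist camera.

```bash
python3 -m inch '0.3 -0.52 0.967 0 0 0 0; 0.3 -0.52 0.967 0 0 0 0; 0.3 -0.52 0.967 0 0 0 0; 0.3 -0.52 0.967 0 0 0 0; 0.3 -0.52 0.967 0 0 0 0; 0.3 -0.52 0.967 0 0 0 0; 0.3 -0.52 0.967 0 0 0 0; 0.3 -0.52 0.967 0 0 0 0; 0.3 -0.52 0.967 0 0 0 0; 0.3 -0.52 0.967 0 0 0 0; 0.3 -0.52 0.967 0 0 0 0' 
python3 w.py w12 .052 .08; echo; python3 w.py w12 .014 .026
python3 - <<'E'
from h import *
for n in("wrist","top","scene"):
    img,P=cloud(n);x,y,z=P[...,0],P[...,1],P[...,2]
    hsv=cv2.cvtColor(img,cv2.COLOR_RGB2HSV)
    m=(z>.052)&(z<.085)&(x>.4)&(x<.52)&(y<-.25)&(y>-.36)
    Q=P[m];print(n,"handle",(Q.min(0)+Q.max(0))/2,np.ptp(Q,axis=0))
    m=(z>.012)&(z<.025)&(x>.4)&(x<.52)&(y<-.25)&(y>-.36)
    Q=P[m];print(n,"foot",(Q.min(0)+Q.max(0))/2,np.ptp(Q,axis=0),np.percentile(Q[:,2],[50,90]))
E
```

```text
t: 26.05
eef_pos: [0.361, -0.2792, 0.1974]
ee_rot: [-3.141, 0.001, 0.002]
force: [-0.1, -1.0, -0.1]
width: 0.0611
26.1 [ 0.361  -0.2791  0.1975] [-3.1415e+00  2.0000e-04  2.4000e-03] 0.06159923983302348
[13.  6.] 383 bbox [ 0.5332 -0.0294] circ [ 0.5592 -0.0209  0.0311] ext [0.0116 0.0293] z [0.0583 0.0601]
[89. 49.] 4545 bbox [ 0.4992 -0.0869] circ [ 0.5027 -0.0869  0.0422] ext [0.0767 0.0851] z [0.0588 0.0603]
[23. 91.] 1951 bbox [ 0.4723 -0.018 ] circ [0.4743 0.0032 0.0414] ext [0.0787 0.0407] z [0.0588 0.0603]
[357. 116.] 681 bbox [ 0.4499 -0.3071] circ [ 0.4497 -0.307   0.0117] ext [0.023  0.0232] z [0.0694 0.0709]
[263. 186.] 1868 bbox [ 0.3903 -0.2249] circ [ 0.3903 -0.225   0.0213] ext [0.0424 0.0425] z [0.0638 0.0651]

26.15 [ 0.3609 -0.2792  0.1976] [-3.1416e+00  1.0000e-04  2.4000e-03] 0.06133555823406603
[611.  41.] 517 bbox [ 0.5246 -0.5522] circ [ 0.5258 -0.559   0.032 ] ext [0.0545 0.047 ] z [0.021  0.0254]
[96. 50.] 497 bbox [ 0.5044 -0.0779] circ [ 0.5033 -0.0856  0.0233] ext [0.0444 0.0311] z [0.0201 0.0254]
[ 6. 88.] 392 bbox [0.4752 0.0181] circ [0.4748 0.0067 0.0
[... 191 characters left out ...]
circ [ 0.4498 -0.307   0.0246] ext [0.049  0.0488] z [0.0198 0.021 ]
[287. 169.] 64 bbox [ 0.3986 -0.2384] circ [ 0.3906 -0.2253  0.0238] ext [0.0312 0.0213] z [0.021  0.0259]
[406. 183.] 1317 bbox [ 0.3878 -0.3629] circ [ 0.3876 -0.3629  0.0275] ext [0.0546 0.055 ] z [0.0185 0.0197]
wrist handle [ 0.44990543 -0.30719326  0.0624456 ] [0.02309224 0.02341434 0.01806427]
wrist foot [ 0.43729147 -0.32095445  0.01839157] [0.07444332 0.07723766 0.01210317] [0.01962343 0.02076182]Traceback (most recent call last):
  File "<stdin>", line 6, in <module>
    return umr_minimum(a, axis, None, out, keepdims, initial, where)
ValueError: zero-size array to reduction operation minimum which has no identity
```

View pics/w12.png

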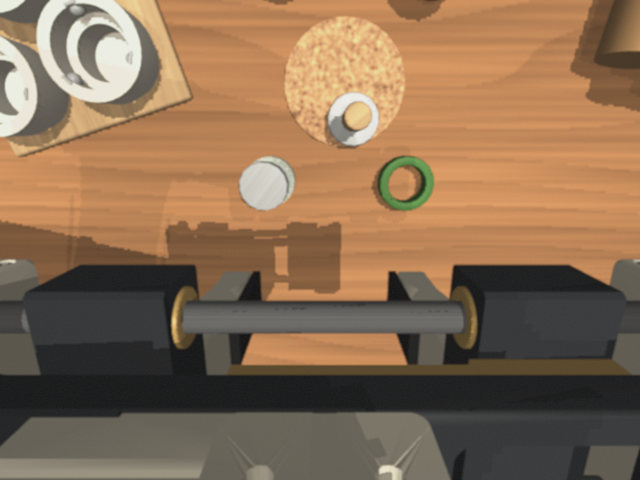

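The pusher stands upright with its handle at px (357,116), still on the near edge of the coaster centred near (345,80). I'll fit the coaster and grasp the pusher.

```bash
cat > coast.py <<'E'
from h import *
img,P=cloud("wrist");s=arm.get_state()
f=arm.grab_frame("wrist");T=f["tool_from_camera"];Rw=R.from_euler("xyz",s["ee_rot"]).as_matrix()
hsv=cv2.cvtColor(cv2.medianBlur(img,7),cv2.COLOR_RGB2LAB)
# cork: local texture; use depth instead: height 2-5mm vs bench
z=P[...,2]
x,y=P[...,0],P[...,1]
box=(x>.38)&(x<.6)&(y<-.2)&(y>-.42)
g=cv2.cvtColor(img,cv2.COLOR_RGB2GRAY).astype(np.float32)
sd=np.sqrt(np.maximum(cv2.blur(g*g,(7,7))-cv2.blur(g,(7,7))**2,0))
L=cv2.blur(img.astype(np.float32),(5,5))
print("cork rgb",L[70,320],"bench",L[60,250])
c=L[70,320];b=L[60,250]
m=(np.linalg.norm(L-c,axis=-1)<np.linalg.norm(L-b,axis=-1))&box&(abs(z)<.012)
m=cv2.morphologyEx(m.astype(np.uint8),cv2.MORPH_OPEN,np.ones((5,5)))
k,l,st,cc=cv2.connectedComponentsWithStats(m);i=1+np.argmax(st[1:,4])
cn=max(cv2.findContours((l==i).astype(np.uint8),0,1)[0],key=cv2.contourArea)
h=cv2.convexHull(cn)[:,0]
d=np.stack([(h[:,0]-f["cx"])/f["fx"],-(h[:,1]-f["cy"])/f["fy"],-np.ones(len(h))],-1)@T[:3,:3].T@Rw.T
o=Rw@T[:3,3]+s["eef_pos"]
W=o+d*((.003-o[2])/d[:,2])[:,None]
print("coaster",circ(W[:,:2]),circ(W[:,:2],.06),st[i])
E
python3 coast.py
python3 - <<'E'
from h import *
img,P=cloud("top");x,y,z=P[...,0],P[...,1],P[...,2]
m=(x>.38)&(x<.6)&(y<-.2)&(y>-.42)&(z>.0035)&(z<.009)
L=cv2.blur(img.astype(np.float32),(5,5));c=L[265,460];b=L[300,460];print(c,b)
m=(np.linalg.norm(L-c,axis=-1)<np.linalg.norm(L-b,axis=-1))&(x>.38)&(x<.6)&(y<-.22)&(y>-.39)&(z<.012)
m=cv2.morphologyEx(m.astype(np.uint8),cv2.MORPH_OPEN,np.ones((3,3)))
k,l,st,cc=cv2.connectedComponentsWithStats(m);i=1+np.argmax(st[1:,4]);Q=P[l==i]
h=cv2.convexHull(Q[:,:2].astype(np.float32))[:,0];print(circ(h),circ(h,.06),len(Q))
E
```

```text
cork rgb [231.32 188.96 132.12] bench [198.64 140.24  92.04]
coaster [ 0.48406065 -0.29965672  0.05874754] [ 0.48306418 -0.2991338 ] [ 285   16  120  114 8564]
[124.96 105.28  89.24] [102.44  86.04  70.16]
[ 0.61730952 -0.3333845   0.02696158] [ 0.65312    -0.33434693] 72
```

```bash
python3 -m inch '0.45 0.297 0.091 0 0 0 0; 0.45 0.297 0.091 0.2 0 0 0; 0.45 0.297 0.091 0.3 0 0 0; 0.45 0.297 0.091 0.3 0 0 0; 0.45 0.297 0.091 0.3 0 0 0' 
python3 -m inch '0.45 0 0 0 0 0 0; 0.45 0 0 0 0 0 0'
python3 w.py w13 .052 .08

```

```text
t: 26.9
eef_pos: [0.4488, -0.307, 0.1069]
ee_rot: [-3.141, 0.003, 0.001]
force: [-0.2, 0.6, 1.2]
width: 0.0484
t: 27.1
eef_pos: [0.4503, -0.3074, 0.1101]
ee_rot: [3.14, -0.004, 0.001]
force: [-0.0, -0.2, -0.1]
width: 0.0483
27.15 [ 0.4502 -0.3074  0.1099] [ 3.1404e+00 -3.7000e-03  1.0000e-03] 0.04792828445804441
[441.  48.] 1522 bbox [ 0.5752 -0.3786] circ [ 0.5802 -0.3786  0.0294] ext [0.0485 0.0593] z [0.0535 0.0547]
[ 29. 170.] 3089 bbox [ 0.5015 -0.108 ] circ [ 0.5029 -0.0886  0.0413] ext [0.0799 0.0437] z [0.0587 0.0601]
[323. 247.] 1117 bbox [ 0.4502 -0.3074] circ [ 0.4502 -0.3074  0.0117] ext [0.0232 0.0231] z [0.0694 0.0707]
```

```bash
python3 -m inch '0.45 0 0 0.1 0 0 0; 0.45 0 0 0.2 0 0 0; 0.45 0 0 0.28 0 0 0; 0.45 0 0 0.31 0 0 0; 0.45 0 0 0.325 0 0 0; 0.45 0 0 0.335 0 0 0; 0.45 0 0 0.335 0 0 0; 0.45 0 0 0.335 0 0 0' 55
python3 -m inch '1 0 0 0 0 0 0; 1 0 0 0 0 0 0; 1 0 0 0 0 0 0; 1 0 0 0 0 0 0; 1 0 0 0 0 0 0; 1 0 0 0 0 0 0' 55
python3 - <<'E'
from h import *
img,P=cloud("scene");save("s14",cv2.resize(img[230:350,100:260],None,fx=4.5,fy=4.5,interpolation=cv2.INTER_CUBIC))
E
```

```text
t: 27.95
eef_pos: [0.4501, -0.3073, 0.0082]
ee_rot: [3.141, -0.002, 0.001]
force: [-0.4, -0.6, 1.0]
width: 0.0486
t: 28.55
eef_pos: [0.4495, -0.3071, 0.0073]
ee_rot: [3.141, -0.0, 0.001]
force: [-0.2, -0.9, 0.9]
width: 0.0229
```

View pics/s14.png

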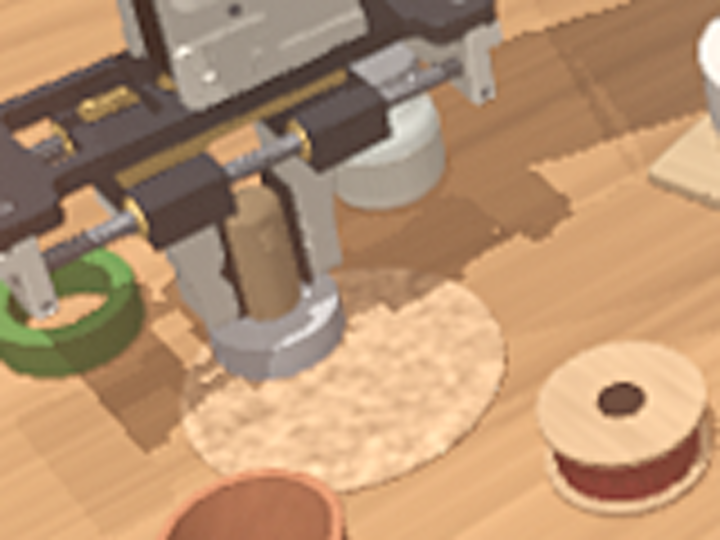

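The pusher is gripped upright (width 22.9 mm), with the fingers just above the foot. Lifting it and going to the middle bowl.

```bash
python3 -m inch '1 0 0 -0.05 0 0 0; 1 0 0 -0.15 0 0 0; 1 0 0 -0.3 0 0 0; 1 0 0 -0.45 0 0 0; 1 0.4 -0.971 -0.45 0 0 0; 1 0.4 -0.971 -0.45 0 0 0; 1 0.4 -0.971 -0.45 0 0 0; 1 0.4 -0.971 -0.45 0 0 0; 1 0.4 -0.971 -0.45 0 0 0; 1 0.4 -0.971 -0.45 0 0 0; 1 0.4 -0.971 -0.45 0 0 0; 1 0.4 -0.971 -0.45 0 0 0' 60
python3 -m inch '1 0 0 0 0 0 0; 1 0 0 0 0 0 0; 1 0 0 0 0 0 0'
python3 - <<'E'
from h import *
s=arm.get_state();print(s["eef_pos"])
img,P=cloud("scene");save("s15",cv2.resize(img[190:310,240:420],None,fx=4,fy=4,interpolation=cv2.INTER_CUBIC))
img,P=cloud("wrist");save("w15",img)
D=P-s["eef_pos"];m=(np.hypot(D[...,0],D[...,1])<.04)&(D[...,2]>-.01)&(D[...,2]<.02)
Q=D[m];print(len(Q),Q.min(0),Q.max(0),np.percentile(Q[:,2],[10,50,90]))
k=abs(Q[:,2]-.0135)<.003;h=cv2.convexHull(Q[k][:,:2].astype(np.float32))[:,0]
h=h[h[:,0]>.0];print("foot ctr",circ(h,.025),circ(h))
E
```

```text
t: 29.8
eef_pos: [0.5693, -0.0133, 0.1411]
ee_rot: [-3.141, 0.002, 0.004]
force: [-0.2, 0.0, -2.9]
width: 0.0232
t: 30.1
eef_pos: [0.5686, -0.0168, 0.1421]
ee_rot: [3.142, 0.0, -0.001]
force: [0.2, 0.3, -3.0]
width: 0.0232
[ 0.56862574 -0.0167708   0.14208139]
3205 [ 0.00205332 -0.02457727 -0.00474967] [0.02572046 0.02375619 0.01999425] [0.00625122 0.01233942 0.01343355]
foot ctr [ 0.00039686 -0.00038338] [ 0.001915   -0.00029636  0.02388074]
```

View pics/s15.png

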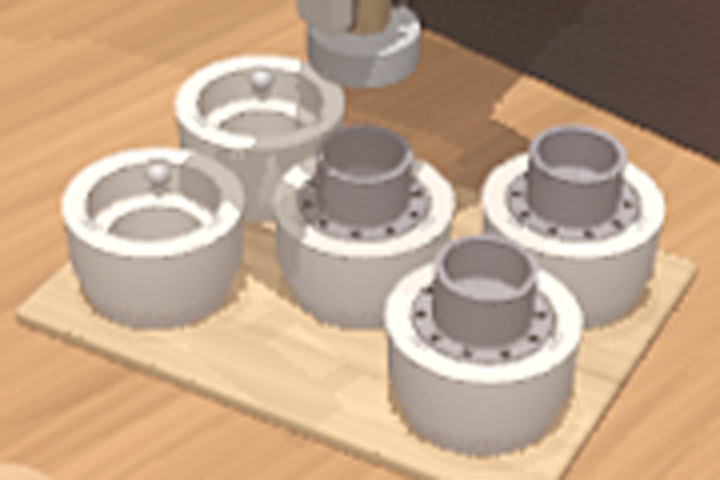

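View pics/w15.png

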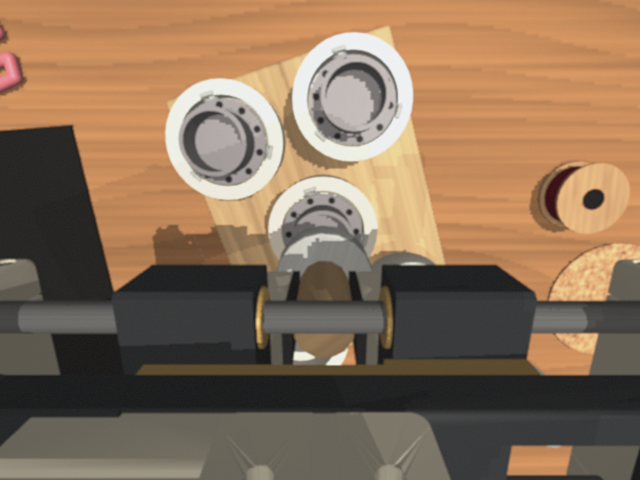

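```bash
python3 -m inch '1 0.001 -0.004 0.05 0 0 0; 1 0.001 -0.004 0.1 0 0 0; 1 0.001 -0.004 0.13 0 0 0; 1 0.001 -0.004 0.145 0 0 0; 1 0.001 -0.004 0.155 0 0 0; 1 0.001 -0.004 0.155 0 0 0; 1 0.001 -0.004 0.155 0 0 0'
python3 -m inch '1 0 0 0.005 0 0 0; 1 0 0 0.01 0 0 0; 1 0 0 0.01 0 0 0'
python3 -m inch '1 0 0 0.005 0 0 0; 1 0 0 0.01 0 0 0; 1 0 0 0.01 0 0 0'
```

```text
t: 30.9
eef_pos: [0.5699, -0.0144, 0.0962]
ee_rot: [-3.142, -0.001, 0.001]
force: [-0.2, 0.6, -3.9]
width: 0.0231
t: 31.2
eef_pos: [0.5694, -0.0145, 0.0926]
ee_rot: [-3.142, 0.0, 0.001]
force: [-1.5, -0.2, -2.7]
width: 0.0233
t: 31.5
eef_pos: [0.5701, -0.0145, 0.0901]
ee_rot: [3.142, -0.001, 0.001]
force: [0.4, -0.8, 0.5]
width: 0.0232
```

```bash
python3 -m inch '1 0 0.003 0.005 0 0 0; 1 0 0.003 0.007 0 0 0; 1 0 0.003 0.007 0 0 0'
python3 -m inch '1 0 0 0.003 0 0 0; 1 0 0 0.007 0 0 0; 1 0 0 0.007 0 0 0'
python3 -m inch '1 0 0 0.003 0 0 0; 1 0 0 0.007 0 0 0; 1 0 0 0.007 0 0 0'
```

```text
t: 31.8
eef_pos: [0.57, -0.0153, 0.0878]
ee_rot: [-3.141, -0.001, 0.001]
force: [0.6, 0.1, 2.6]
width: 0.0231
t: 32.1
eef_pos: [0.5684, -0.0154, 0.0844]
ee_rot: [3.142, 0.002, 0.0]
force: [0.2, 0.6, -1.9]
width: 0.0228
t: 32.4
eef_pos: [0.5689, -0.0154, 0.0827]
ee_rot: [3.141, 0.001, 0.001]
force: [0.1, 0.2, -3.0]
width: 0.0232
```

```bash
python3 -m inch '1 0 0 0.005 0 0 0; 1 0 0 0.01 0 0 0; 1 0 0 0.01 0 0 0'
python3 -m inch '1 0 0 0.003 0 0 0; 1 0 0 0.007 0 0 0; 1 0 0 0.007 0 0 0'
python3 -m inch '1 0 0 0.003 0 0 0; 1 0 0 0.005 0 0 0; 1 0 0 0.005 0 0 0'
```

```text
t: 32.7
eef_pos: [0.5692, -0.0154, 0.08]
ee_rot: [3.141, 0.001, 0.001]
force: [0.4, -0.3, -3.8]
width: 0.0232
t: 33.0
eef_pos: [0.5696, -0.0153, 0.0783]
ee_rot: [3.142, -0.0, 0.001]
force: [-0.6, -0.7, -2.8]
width: 0.0234
t: 33.3
eef_pos: [0.5698, -0.0154, 0.0782]
ee_rot: [3.141, -0.001, 0.001]
force: [-4.2, 1.4, 9.5]
width: 0.0235
```

Contact is now stiff at an underside height of about 0.074, which matches home. One more firm press to confirm.

```bash
python3 -m inch '1 0 0 0.003 0 0 0; 1 0 0 0.003 0 0 0; 1 0 0 0.003 0 0 0'
python3 -m inch '1 0 0 -0.05 0 0 0; 1 0 0 -0.15 0 0 0; 1 0 0 -0.2 0 0 0; 1 0 0 -0.2 0 0 0; 1 0 0 -0.2 0 0 0'
python3 - <<'E'
from h import *
s=arm.get_state();print(s["eef_pos"])
img,P=cloud("scene");save("s16",cv2.resize(img[190:310,240:420],None,fx=4,fy=4,interpolation=cv2.INTER_CUBIC))
x,y,z=P[...,0],P[...,1],P[...,2]
for c in((.57,-.0157),(.6653,-.0369),(.637,.0552)):
    m=(np.hypot(x-c[0],y-c[1])<.027)&(z<.1);print(c,np.percentile(z[m],[90,97]).round(4))
E
```

```text
t: 33.6
eef_pos: [0.5699, -0.0154, 0.0781]
ee_rot: [3.141, -0.002, 0.002]
force: [-6.7, 0.8, 14.5]
width: 0.0228
t: 34.1
eef_pos: [0.5691, -0.0153, 0.1353]
ee_rot: [-3.141, 0.0, 0.001]
force: [-0.2, -0.7, -3.7]
width: 0.0231
[ 0.56906955 -0.01526001  0.13530448]
(0.57, -0.0157) [0.0737 0.0748]
(0.6653, -0.0369) [0.087  0.0883]
(0.637, 0.0552) [0.0867 0.088 ]
```

View pics/s16.png

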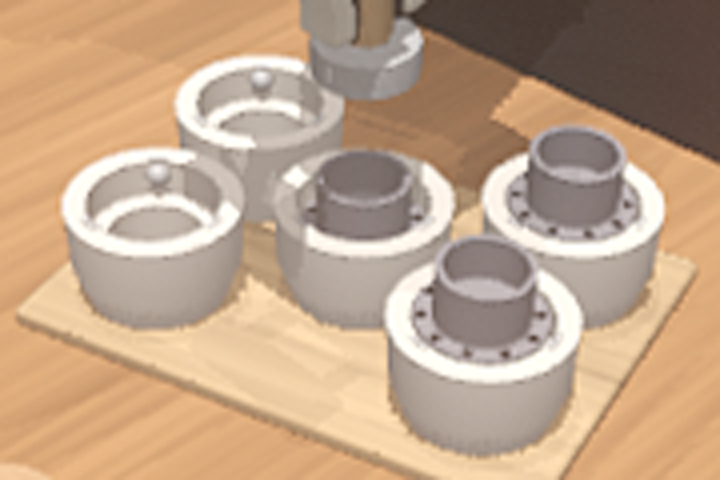

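The middle lid is home, with its cup top at 74 mm against 87–88 mm for the other two. Next is the far right bowl.

```bash
python3 -m inch '1 0.318 0.071 0 0 0 0; 1 0.318 0.071 0 0 0 0; 1 0.318 0.071 0 0 0 0; 1 0.318 0.071 0 0 0 0; 1 0.318 0.071 0.07 0 0 0; 1 0.318 0.071 0.11 0 0 0; 1 0.318 0.071 0.13 0 0 0; 1 0.318 0.071 0.13 0 0 0'
python3 -m inch '1 0 0 0 0 0 0; 1 0 0 0 0 0 0'
```

```text
t: 34.95
eef_pos: [0.6638, -0.0365, 0.0958]
ee_rot: [3.141, 0.002, 0.001]
force: [-0.5, -0.2, -3.1]
width: 0.0232
t: 35.15
eef_pos: [0.6654, -0.0365, 0.0979]
ee_rot: [-3.141, -0.001, 0.001]
force: [-0.1, 0.1, -3.7]
width: 0.0233
```

```bash
python3 -m inch '1 0 0 0.01 0 0 0; 1 0 0 0.018 0 0 0; 1 0 0 0.024 0 0 0; 1 0 0 0.024 0 0 0'
python3 -m inch '1 0 0 0.005 0 0 0; 1 0 0 0.01 0 0 0; 1 0 0 0.015 0 0 0; 1 0 0 0.015 0 0 0'
python3 -m inch '1 0 0 0.005 0 0 0; 1 0 0 0.01 0 0 0; 1 0 0 0.013 0 0 0; 1 0 0 0.013 0 0 0'
python3 -m inch '1 0 0 0.005 0 0 0; 1 0 0 0.007 0 0 0; 1 0 0 0.007 0 0 0'
```

```text
t: 35.55
eef_pos: [0.6655, -0.0366, 0.0901]
ee_rot: [3.141, -0.001, 0.001]
force: [0.2, -0.9, -0.8]
width: 0.0234
t: 35.95
eef_pos: [0.6642, -0.0365, 0.0842]
ee_rot: [-3.141, 0.001, 0.0]
force: [0.6, -0.2, -2.2]
width: 0.0231
t: 36.35
eef_pos: [0.6644, -0.0366, 0.0806]
ee_rot: [3.141, 0.001, 0.001]
force: [-0.1, 0.8, -3.7]
width: 0.0235
t: 36.65
eef_pos: [0.6648, -0.0366, 0.079]
ee_rot: [3.142, 0.0, 0.001]
force: [-0.1, -0.1, -4.0]
width: 0.0233
```

```bash
python3 -m inch '1 0 0 0.003 0 0 0; 1 0 0 0.006 0 0 0; 1 0 0 0.006 0 0 0'
python3 -m inch '1 0 0 0.003 0 0 0; 1 0 0 0.005 0 0 0; 1 0 0 0.005 0 0 0'
```

```text
t: 36.95
eef_pos: [0.6652, -0.0366, 0.0783]
ee_rot: [3.141, -0.001, 0.001]
force: [-2.3, 0.3, 3.1]
width: 0.0229
t: 37.25
eef_pos: [0.6654, -0.0366, 0.0782]
ee_rot: [3.141, -0.002, 0.001]
force: [-5.7, 1.5, 11.6]
width: 0.0232
```

```bash
python3 -m inch '1 0 0 0.003 0 0 0; 1 0 0 0.003 0 0 0; 1 0 0 -0.05 0 0 0; 1 0 0 -0.15 0 0 0; 1 0 0 -0.19 0 0 0; 1 -0.096 -0.306 -0.19 0 0 0; 1 -0.096 -0.306 -0.19 0 0 0; 1 -0.096 -0.306 -0.19 0 0 0; 1 -0.096 -0.306 -0.12 0 0 0; 1 -0.096 -0.306 -0.07 0 0 0; 1 -0.096 -0.306 -0.07 0 0 0; 1 -0.096 -0.306 -0.07 0 0 0'
python3 -m inch '1 0 0 0 0 0 0; 1 0 0 0 0 0 0'
```

```text
t: 38.45
eef_pos: [0.6361, 0.055, 0.0966]
ee_rot: [3.141, 0.001, 0.001]
force: [0.6, -0.4, -2.9]
width: 0.0234
t: 38.65
eef_pos: [0.6367, 0.0552, 0.0978]
ee_rot: [-3.141, -0.001, 0.001]
force: [0.5, -0.5, -3.1]
width: 0.0232
```

```bash
python3 -m inch '1 0 0 0.01 0 0 0; 1 0 0 0.018 0 0 0; 1 0 0 0.024 0 0 0; 1 0 0 0.024 0 0 0'
python3 -m inch '1 0 0 0.005 0 0 0; 1 0 0 0.01 0 0 0; 1 0 0 0.015 0 0 0; 1 0 0 0.015 0 0 0'
python3 -m inch '1 0 0 0.005 0 0 0; 1 0 0 0.01 0 0 0; 1 0 0 0.013 0 0 0; 1 0 0 0.013 0 0 0'
python3 -m inch '1 0 0 0.005 0 0 0; 1 0 0 0.01 0 0 0; 1 0 0 0.01 0 0 0'
```

```text
t: 39.05
eef_pos: [0.6367, 0.0552, 0.0902]
ee_rot: [3.142, -0.001, 0.001]
force: [0.2, -0.7, 0.3]
width: 0.023
t: 39.45
eef_pos: [0.6354, 0.0552, 0.0844]
ee_rot: [-3.142, 0.001, 0.001]
force: [0.1, -0.1, -3.0]
width: 0.0232
t: 39.85
eef_pos: [0.6355, 0.0551, 0.0806]
ee_rot: [3.141, 0.001, 0.001]
force: [-0.5, 0.4, -3.4]
width: 0.0234
t: 40.15
eef_pos: [0.6361, 0.0552, 0.0783]
ee_rot: [3.142, -0.0, 0.001]
force: [0.7, -0.8, -2.6]
width: 0.0232
```

```bash
python3 -m inch '1 0 0 0.003 0 0 0; 1 0 0 0.007 0 0 0; 1 0 0 0.007 0 0 0'
python3 -m inch '1 0 0 0.003 0 0 0; 1 0 0 0.003 0 0 0'
python3 -m inch '1 0 0 -0.05 0 0 0; 1 0 0 -0.15 0 0 0; 1 0 0 -0.22 0 0 0; 1 0 0.3 -0.22 0 0 0; 1 -0.3 0.6 -0.22 0 0 0; 1 -0.3 0.6 -0.22 0 0 0; 1 -0.3 0.6 -0.22 0 0 0; 1 -0.3 0.6 -0.22 0 0 0; 1 -0.3 0.6 -0.22 0 0 0; 1 -0.3 0.6 -0.22 0 0 0'
python3 - <<'E'
from h import *
s=arm.get_state();print(s["eef_pos"])
img,P=cloud("scene");save("s17",cv2.resize(img[190:310,240:420],None,fx=4,fy=4,interpolation=cv2.INTER_CUBIC))
x,y,z=P[...,0],P[...,1],P[...,2]
for c in((.57,-.0157),(.6653,-.0369),(.637,.0552)):
    m=(np.hypot(x-c[0],y-c[1])<.027)&(z<.1);print(c,np.percentile(z[m],[90,97]).round(4))
a=cv2.imread("pics/a_top.png");cv2.imwrite("pics/a_c.png",cv2.resize(a[200:350,400:540],None,fx=4,fy=4))
E
```

```text
t: 40.45
eef_pos: [0.6364, 0.0552, 0.0782]
ee_rot: [3.141, -0.001, 0.001]
force: [-5.7, 0.3, 10.6]
width: 0.0231
t: 40.65
eef_pos: [0.6365, 0.0552, 0.0782]
ee_rot: [3.141, -0.002, 0.002]
force: [-7.7, 0.1, 16.3]
width: 0.0232
t: 41.65
eef_pos: [0.5466, -0.1248, 0.1414]
ee_rot: [-3.141, -0.001, 0.0]
force: [0.7, 0.9, -3.6]
width: 0.0231
[ 0.54662512 -0.12478315  0.14144887]
(0.57, -0.0157) [0.0738 0.0749]
(0.6653, -0.0369) [0.0738 0.075 ]
(0.637, 0.0552) [0.0739 0.0748]
```

View pics/s17.png

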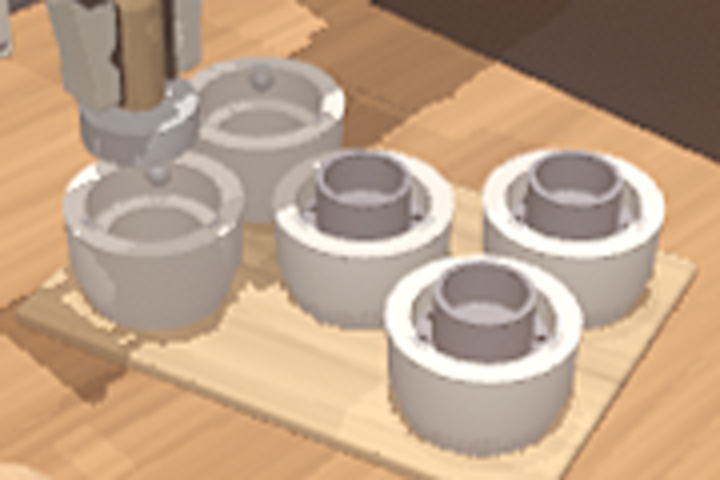

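View pics/a_c.png

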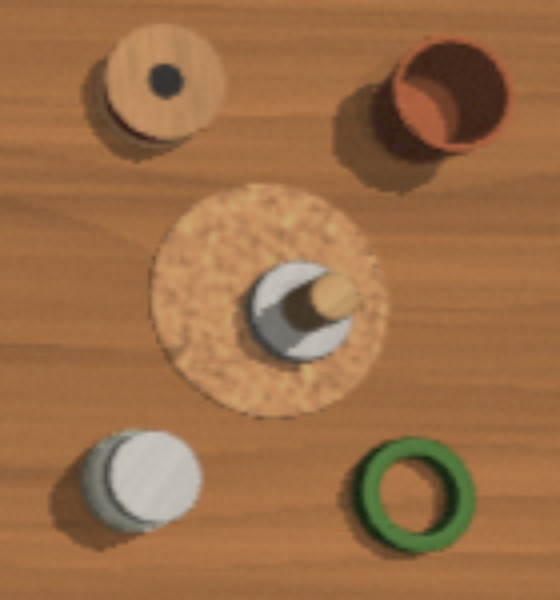

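All three lids are home, with cup tops at 74–75 mm. I'm returning the pusher to the coaster centre at about (0.483, -0.299).

```bash
python3 -m inch '1 -0.212 0.581 0 0 0 0; 1 -0.212 0.581 0 0 0 0; 1 -0.212 0.581 0 0 0 0; 1 -0.212 0.581 0 0 0 0; 1 -0.212 0.581 0 0 0 0; 1 -0.212 0.581 0.1 0 0 0; 1 -0.212 0.581 0.25 0 0 0; 1 -0.212 0.581 0.33 0 0 0; 1 -0.212 0.581 0.38 0 0 0; 1 -0.212 0.581 0.41 0 0 0; 1 -0.212 0.581 0.41 0 0 0'
python3 -m inch '1 0 0 0.005 0 0 0; 1 0 0 0.01 0 0 0; 1 0 0 0.01 0 0 0'
python3 - <<'E'
from h import *
img,P=cloud("wrist");save("w18",img)
img,P=cloud("scene");save("s18",cv2.resize(img[230:350,100:260],None,fx=4.5,fy=4.5,interpolation=cv2.INTER_CUBIC))
E
```

```text
t: 42.8
eef_pos: [0.4828, -0.2983, 0.017]
ee_rot: [-3.141, 0.002, 0.002]
force: [-0.3, 0.6, -3.6]
width: 0.0232
t: 43.1
eef_pos: [0.4833, -0.2993, 0.016]
ee_rot: [3.141, -0.001, 0.001]
force: [-0.7, 0.6, -3.2]
width: 0.0232
```

View pics/s18.png

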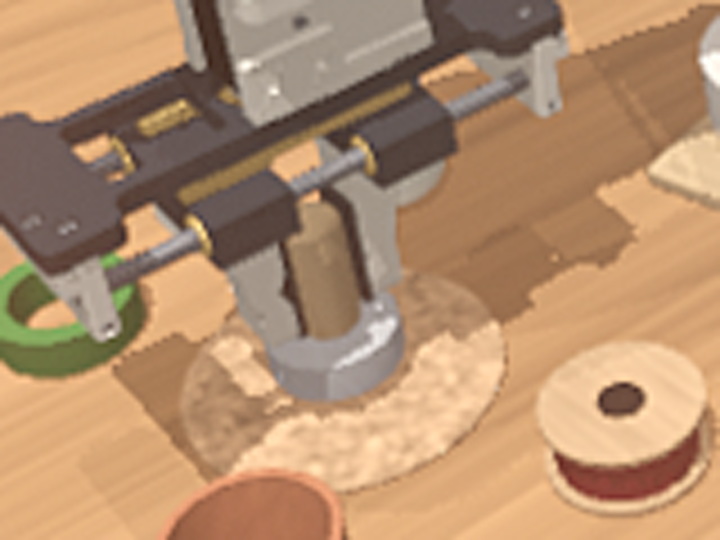

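View pics/w18.png

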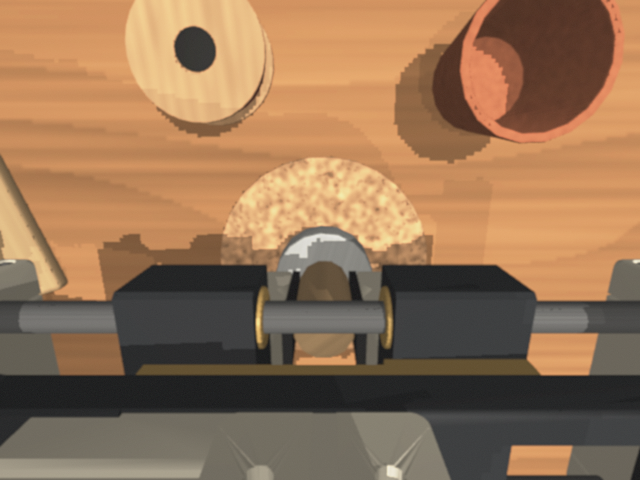

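The foot hovers over the centre of the coaster. Lowering the last 8 mm.

```bash
python3 -m inch '1 0 0 0.01 0 0 0; 1 0 0 0.02 0 0 0; 1 0 0 0.025 0 0 0; 1 0 0 0.025 0 0 0; 1 0 0 0.025 0 0 0'; python3 -m inch '1 0 0 0.002 0 0 0; 1 0 0 0.003 0 0 0; 1 0 0 0.003 0 0 0'
```

```text
t: 43.7
eef_pos: [0.4827, -0.2992, 0.0076]
ee_rot: [-3.142, 0.0, 0.001]
force: [0.2, -0.1, -2.6]
width: 0.0234
t: 44.0
eef_pos: [0.4828, -0.2993, 0.0073]
ee_rot: [3.141, -0.0, 0.001]
force: [-1.4, 0.4, 3.5]
width: 0.0234
```

Contact at the same height as at pick-up. Releasing and lifting away.

```bash
python3 -m inch '0.9 0 0 0 0 0 0; 0.5 0 0 0 0 0 0; 0.4 0 0 0 0 0 0; 0.4 0 0 0 0 0 0; 0.4 0 0 0 0 0 0; 0.4 0 0 0 0 0 0; 0.4 0 0 0 0 0 0; 0.4 0 0 0 0 0 0'; python3 -m inch '0.4 0 0 -0.05 0 0 0; 0.4 0 0 -0.15 0 0 0; 0.4 0 0 -0.3 0 0 0; 0.4 0 0 -0.45 0 0 0; 0.4 0 0 -0.6 0 0 0; 0.4 -0.35 0 -0.63 0 0 0; 0.4 -0.35 0 -0.63 0 0 0; 0.4 -0.35 0 -0.63 0 0 0; 0.4 -0.35 0 -0.63 0 0 0; 0.4 -0.35 0 -0.63 0 0 0'
python3 w.py w19 .052 .08; python3 coast.py
python3 - <<'E'
from h import *
img,P=cloud("scene");save("s19",img)
img,P=cloud("top");save("t19",img)
E
```

```text
t: 44.8
eef_pos: [0.4827, -0.2992, 0.0068]
ee_rot: [3.142, 0.0, 0.001]
force: [-0.6, 0.1, -0.0]
width: 0.0527
t: 45.8
eef_pos: [0.3784, -0.2995, 0.1961]
ee_rot: [3.141, -0.001, 0.001]
force: [0.4, 0.4, 0.0]
width: 0.0525
45.85 [ 0.3786 -0.2994  0.1958] [ 3.1414e+00 -2.0000e-04  1.0000e-03] 0.05264314871964642
[ 8. 13.] 514 bbox [ 0.5438 -0.0444] circ [ 0.5616 -0.0249  0.031 ] ext [0.0242 0.0231] z [0.058  0.0603]
[421.   3.] 193 bbox [ 0.5537 -0.3782] circ [ 0.5775 -0.3783  0.0268] ext [0.0057 0.033 ] z [0.0537 0.055 ]
[631.  51.] 908 bbox [ 0.5266 -0.5558] circ [ 0.5257 -0.5642  0.0268] ext [0.0558 0.0224] z [0.0535 0.0551]
[66. 68.] 4879 bbox [ 0.5028 -0.0868] circ [ 0.5029 -0.0868  0.0424] ext [0.084  0.0851] z [0.0588 0.0603]
[  9. 116.] 1213 bbox [ 0.4693 -0.0241] circ [0.4744 0.0026 0.041 ] ext [0.0675 0.0286] z [0.0586 0.0603]
[323.  96.] 721 bbox [ 0.4831 -0.2993] circ [ 0.483  -0.2993  0.0118] ext [0.0234 0.0231] z [0.0695 0.0709]
[241. 205.] 1848 bbox [ 0.3903 -0.225 ] circ [ 0.3904 -0.2251  0.0213] ext [0.0427 0.0428] z [0.0638 0.065 ]
cork rgb [224.28 174.16 122.28] bench [202.84 142.84  93.4 ]
coaster [ 0.48428371 -0.29981513  0.05908586] [ 0.48432725 -0.29972023] [ 265   36  119  127 8734]
```

View pics/w19.png

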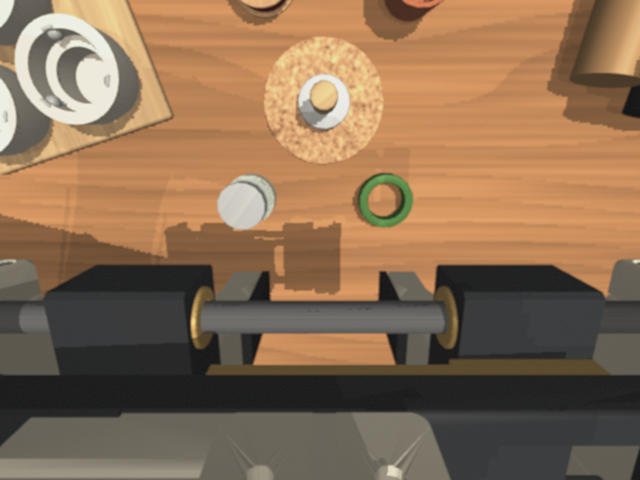

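View pics/s19.png

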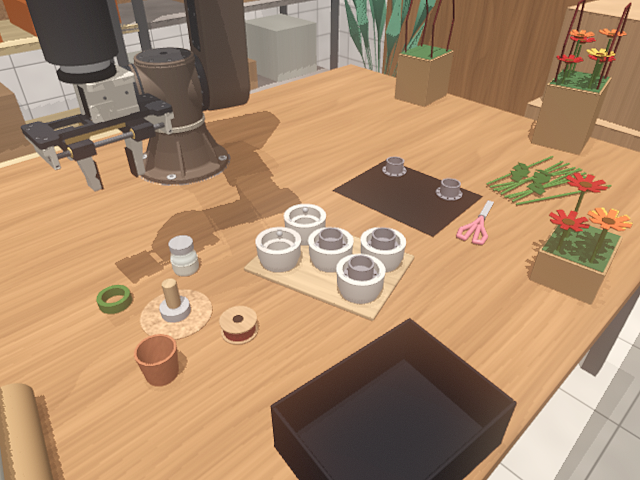

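View pics/t19.png

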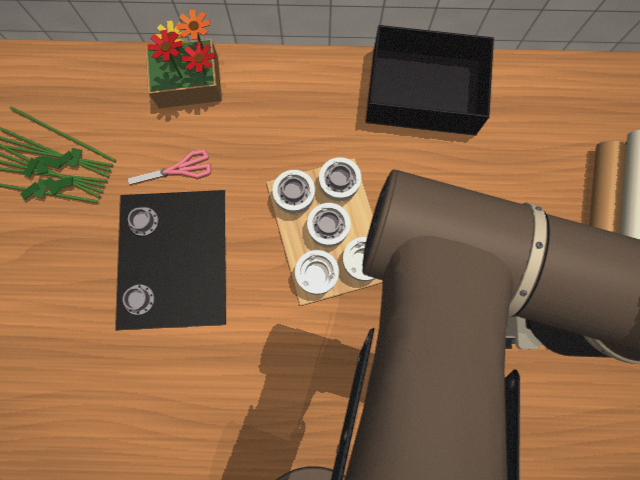

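The pusher stands at the coaster centre, at wrist px (323,96). The two spare lids are untouched and the two empty bowls are open. I'll check the lids for level, then hand in.

```bash
python3 - <<'E'
from h import *
ok=True
img,P=cloud("scene");x,y,z=P[...,0],P[...,1],P[...,2]
for c in((.57,-.0157),(.6653,-.0369),(.637,.0552)):
    m=(np.hypot(x-c[0],y-c[1])<.024)&(z>.070)&(z<.08);Q=P[m]
    A=np.c_[Q[:,:2]-c,np.ones(len(Q))];p=np.linalg.lstsq(A,Q[:,2],rcond=None)[0];print(c,len(Q),"tilt deg",np.degrees(p[:2]).round(2),"z",p[2].round(4))
    ok&=np.all(abs(p[:2])<.07)&(abs(p[2]-.074)<.003)
print(ok)
if ok: print(arm.job_done())
E
```

```text
(0.57, -0.0157) 139 tilt deg [-0.48  0.61] z 0.0733
(0.6653, -0.0369) 164 tilt deg [-0.35  0.6 ] z 0.073
(0.637, 0.0552) 142 tilt deg [0.1 0. ] z 0.073
True
the job is handed in; nothing more can be done
None
```

I closed the three bowls that held foam (the centre one and the two far ones) and handed the job in at about 46 s. Each lid was set on its mouth by hand and pressed down with the pusher. The two empty bowls stay open and the two spare lids lie on the mat. No verdict was reported.

**Last checks**
- **Lids:** all three cup tops stand at 73–75 mm, down from 87–88 mm before pressing and in line with fully home. They are level to within 1°. I pressed each until it met a firm stop, at about 15–20 N.
- **Pusher:** it stands upright within about 1.5 mm of the fitted coaster centre, so its whole foot is on the cork.
- **Other things on the bench:** the spool, pot, tape, jar and shears look unmoved in the final pictures.

**What disagreed or went wrong**
- **Fingertips:** the cameras showed the fingers ending about 18 mm behind the reported TCP, not at it as the text says. My first grasp closed above a cup without moving the lid, and I corrected for this from then on.
- **Pusher knocked:** the pusher was knocked about 3 cm aside during the run, so I measured it again before grasping it.
- **Snap force:** I never read the 10–20 N snap peak, because the force was only read between steps. That each lid is home rests on its height and the firm stop.

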